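# Stack the paint saucers and cups by colour

### The job

Tidy the paint dishes into two stacks: in the middle of the black square slate coaster stand the blue saucer, with the green cup (which starts in the red saucer) standing in it and the white lid on the green cup; in the middle of the round cork coaster stand the red saucer with the yellow cup standing in it. Keep all the dishes and the lid upright throughout, and leave the tumbler, the flowered ink bowl and the pile of wooden sticks where they are. Finish with everything fully seated, level, let go of and at rest.

Things in the scene. Friction and masses are not known exactly. Their poses are not given: they have to be found in the camera images.
- slate: target coaster: square slab of near-black slate, 100 x 100 mm, 6 mm thick, lying flat on the table and fixed, sides within 0.2 rad of the world axes. Origin: centre of the underside, z up; its top is at z = 0.006 m.
- cork: target coaster: round disc of brown cork, diameter 100 mm, 6 mm thick, lying flat on the table and fixed. Origin: centre of the underside, z up; its top is at z = 0.006 m.
- blue_saucer: porcelain saucer, a flat-bottomed round dish with straight upright sides, glazed dark blue all over: outer diameter 68 mm, height 18 mm, wall 4 mm (inner diameter 60 mm), inner floor 5 mm above its underside; about 130 g; loose. Origin: centre of the underside, z up. Starts empty on the table.
- red_saucer: porcelain saucer, a flat-bottomed round dish with straight upright sides, glazed red all over: outer diameter 68 mm, height 18 mm, wall 4 mm (inner diameter 60 mm), inner floor 5 mm above its underside; about 130 g; loose. Origin: centre of the underside, z up. Starts on the table with the green cup standing in it.
- green_cup: small porcelain paint cup glazed green, upright sides, dried paint on its floor: outer diameter 46 mm, height 32 mm, wall 3 mm (inner diameter 40 mm), floor 5 mm thick; about 100 g; loose. On a saucer's floor it has up to 7 mm of play; its rim stands 19 mm above the saucer's. Origin: centre of the underside, z up. Starts standing in the red saucer.
- yellow_cup: small porcelain paint cup glazed yellow, upright sides, dried paint on its floor: outer diameter 46 mm, height 32 mm, wall 3 mm (inner diameter 40 mm), floor 5 mm thick; about 100 g; loose. On a saucer's floor it has up to 7 mm of play; its rim stands 19 mm above the saucer's. Origin: centre of the underside, z up. Starts on the table.
- lid: loose white porcelain cup lid, about 60 g, 28 mm high. From below: plug, diameter 30, height 5 mm (enters the cup with up to 5 mm play); disc, diameter 50, thickness 5 mm (rests on the cup's rim); upright knob, diameter 16, height 18 mm. Starts upright on the table on its plug. Origin: centre of the plug's underside, z up; seated, it lies 27 mm above the cup's origin.
- tumbler: bystander: white travel tumbler with a dark grey lid, diameter 72 mm, height 171 mm, loose, standing at the right end of the work (negative y). Origin: centre of the underside. Not to be moved.
- ink_bowl: bystander: white bowl with blue and red flowers outside and black ink inside, rim diameter 110 mm, height 52 mm, loose, beyond the work (larger x). Origin: centre of the underside. Not to be moved.
- sticks: bystander: pile of pale wooden sticks (one piece) 150 x 110 mm, 36 mm high, loose, at the left end of the work (positive y). Origin: centre of the underside. Not to be moved.
Things that resemble listed ones, but are neither listed nor needed, are in the scene too. Of the things like the green_cup, leave any that is pink or purple; of the rest the larger one is meant.

How it is judged:
By the outcome, as a careful person would: the job done as asked, in the order asked, and still so for the second after the job is handed in, with the robot touching nothing.
It also fails if it takes over 128 s, if anything falls off the work surface, if the arm or the gripper's body presses on something with over 40 N, if the wrist force passes 120 N, or if a joint passes its speed limit or range.

### The arm

A 7-joint arm with a two-finger parallel gripper is mounted at the origin on the work surface. World frame = base frame: x ahead of the robot, y to its left, z up, the work surface at z = 0. Lengths are in m, angles in rad, forces in N, time in s.
With the tool pointing down it reaches from about 0.4 to 0.875 m from the base axis. Payload 4.4 kg.
Tool frame: the origin (TCP) lies midway between the tips of the shut fingers; the grasp point (between the pads) lies 19 mm behind it; z points along the fingers, y is the line along which they close (so a half turn about z gives the same grasp; the last joint's range is limited). The gripper opens to 85 mm and grips with 20 to 120 N. Pads are 22 mm wide; open, the fingers measure 114 mm over their backs; the gripper's body (76 mm by 85 mm) begins 54 mm behind the grasp point. The pads swing forward as they close: fully open they stand 13 mm farther back than shut.
Start: joints at [-1.319, 0.628, 0.038, 1.517, -0.027, 0.996, -0.02], TCP at [0.203, 0.617, 0.192] pointing down, gripper open.
Joint ranges: [-3.06, 3.06], [-0.37, 2.12], [-1.25, 1.32], [0.18, 2.47], [-1.1, 4.24], [0.23, 1.98], [-2.94, 2.94]. Speed limits (rad/s): [2.57, 2.57, 3.14, 3.14, 3.14, 3.14, 3.14].

### API

Orientations are given as a 3x3 rotation matrix whose columns are the frame's x, y, z axes.
In Python, from cell import get_state, capture, sign_off gives the robot as it stands.
- The arm moves only by the tool send_rows, never from a script. Its argument "plan" is a list of rows, each an object of numbers: "x", "y", "z": the shift along the tool's x, y, z in m; "rx", "ry", "rz": the turn, a rotation vector about the tool's x, y, z in degrees; "gripper": the opening in per cent of the stroke, from 0 (shut) to 100 (fully open). In form: [{"x": .., "y": .., "z": .., "rx": .., "ry": .., "rz": .., "gripper": ..}, ...]. A call has 1 to 10 rows; each row shifts and turns the commanded pose from where the row before left it, along the tool's axes as they then stand; what a row does not reach is not made up. A row lasts 1/12 s, in which the tool goes at most 41.7 mm and 7.16 degrees, less where a joint would pass 70% of its speed; a pose out of reach is approached as far as the arm can. A call is refused whole if a number of a shift passes 0.0417 or a number of a turn 7.16, either way. A call with a gripper value outside its range is refused whole. The fingers move at their own pace and stop on an object; the grip force is fixed at half the most. Time passes only in rows, so rows that do not move let the fingers close. It gives the time, the measured TCP pose, the force, the opening and the grip force at its end, in the units of the state.
- get_state(): the state, without advancing time (a new reading comes with each control period).
- capture(name): name is "side" or "top" or "wrist"; returns a dict with "frame" (420x560x3 uint8, red, green, blue), "range_z" (420x560 float32, m along the optical axis (not along the pixel's ray), 0 where there is no reading), "intrinsics" (3x3 intrinsics, pixels), "position" and "rotation" of the camera in the world; the wrist camera has in their place "mount" (4x4, takes a point from camera to tool coordinates, whose origin is the TCP and whose axes are the flange's). Camera axes: x right, y up, looking along -z (the intrinsics and any distortion apply to the point x, -y, -z); pixel columns grow to the right and rows downward; lengths in m; the calibration is good to about 2 mm. A picture is of the moment at which its call begins: read the wrist's pose just before it.
- sign_off(): hands the job in; it is judged then, once.
The state is a dict: "time": time; "joint_pos": joint angles; "joint_vel": joint speeds; "effort": joint torques, N m; "ee_pos": TCP position; "orientation": TCP orientation; "force": force on the tool from outside, world axes, zero at the start; "moment": the same for the moment, N m; "finger_gap": finger opening in m; "gripper_force": force on a finger pad.
Only numpy, scipy, OpenCV 4.12 (cv2) and the standard library are available. Lean on these libraries where they do the work, as an engineer would, in place of code of your own. Each camera call takes 0.05 s, during which the arm holds its last target. There are 200 camera calls.

## Working session

There is one attempt and no reset: what is moved stays moved. The work goes in short steps, Python scripts to look and compute and a tool call to move; the robot and the scene stay as the last step left them, time stands still between calls to the robot, and variables do not carry over. Pictures are saved under pics/ and viewed, at most 14 in all, crops included, and the job is handed in when it is done.

Besides the shell and the picture viewer there is one more tool, called after "Call:" by a JSON object that holds its "method" and its "body", one argument or row to a line. send_rows: Moves the arm, as the interface text tells. Its arguments: {"type":"object","properties":{"plan":{"type":"array","items":{"type":"object","properties":{"x":{"type":"number"},"y":{"type":"number"},"z":{"type":"number"},"rx":{"type":"number"},"ry":{"type":"number"},"rz":{"type":"number"},"gripper":{"type":"number"}}}}},"required":["plan"]}

```bash
ls; mkdir -p pics; python3 - <<'E'
from cell import *
import cv2,numpy as np
s=get_state();print(s['time'],s['ee_pos'],np.round(s['orientation'],3),s['finger_gap'])
for n in['top','side']:
    c=capture(n);cv2.imwrite(f'pics/{n}0.png',c['frame'][...,::-1]);print(n,c['intrinsics'],c['position'],c['rotation'],[k for k in c])
E
```

```text
pics
0.0 [0.2028451  0.61682318 0.19139613] [[-0.95   0.312 -0.001]
 [ 0.312  0.95  -0.002]
 [-0.    -0.002 -1.   ]] 0.08539544413906675
top [[493.41764686   0.         277.76329921]
 [  0.         493.41764686 213.84081943]
 [  0.           0.           1.        ]] [ 0.4153177  -0.00527594  1.3131951 ] [[ 0.01883554  0.990005   -0.13976883]
 [-0.99962549  0.01587121 -0.02229332]
 [-0.0198522   0.14013639  0.98993317]] ['frame', 'range_z', 'intrinsics', 'position', 'rotation']
side [[415.3369862    0.         266.21414967]
 [  0.         415.3369862  207.41118875]
 [  0.           0.           1.        ]] [0.30639169 0.95322907 0.76177638] [[-0.9580023   0.1577878  -0.23944645]
 [-0.28627585 -0.57476904  0.76660726]
 [-0.01666513  0.80295925  0.5958009 ]] ['frame', 'range_z', 'intrinsics', 'position', 'rotation']
```

View pics/top0.png

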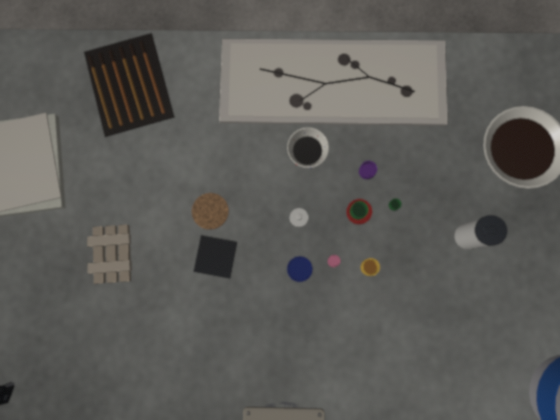

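View pics/side0.png

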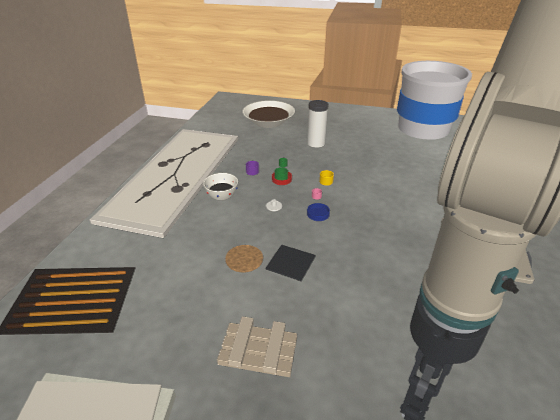

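The top view shows slate (215,257), cork (210,211), blue saucer (300,269), lid (299,217), red saucer with a green cup (359,211) and yellow cup (370,267). The green-cup candidates are (359,211), in the red saucer, and (395,204), which is smaller. The purple (368,170) and pink (334,261) cups are to be left. The one in the saucer fits.

```bash
cat > h.py <<'E'
from cell import *
import cv2,numpy as np
def cam(name):
    s=get_state(); c=capture(name)
    if name=='wrist':
        R,t=np.array(s['orientation']),np.array(s['ee_pos']); M=np.array(c['mount'])
        c['position']=R@M[:3,3]+t; c['rotation']=R@M[:3,:3]
    c['state']=s
    return c
def ray(c,u,v,z):
    K=c['intrinsics']; d=np.array([(u-K[0,2])/K[0,0],-(v-K[1,2])/K[1,1],-1.])
    d=np.array(c['rotation'])@d; p=np.array(c['position'])
    return p+d*(z-p[2])/d[2]
def project(c,P):
    q=np.array(c['rotation']).T@(np.array(P)-c['position']); K=c['intrinsics']
    return K[0,0]*q[0]/-q[2]+K[0,2], K[1,1]*-q[1]/-q[2]+K[1,2]
def hsv(c): return cv2.cvtColor(c['frame'],cv2.COLOR_RGB2HSV)
RNG=dict(blue=[(110,120,30),(128,255,255)],green=[(50,80,20),(85,255,255)],yellow=[(15,110,60),(33,255,255)],
 red=[(0,130,50),(7,255,255)],white=[(0,0,130),(180,60,255)],black=[(0,0,0),(180,255,45)],cork=[(7,60,60),(18,200,255)])
def blobs(c,col,z,minA=20,roi=None):
    m=cv2.inRange(hsv(c),*[np.array(a) for a in RNG[col]])
    if col=='red': m|=cv2.inRange(hsv(c),np.array((172,130,50)),np.array((180,255,255)))
    if roi: k=np.zeros_like(m);k[roi[1]:roi[3],roi[0]:roi[2]]=255;m&=k
    out=[]
    for f in cv2.findContours(m,cv2.RETR_EXTERNAL,cv2.CHAIN_APPROX_NONE)[0]:
        if cv2.contourArea(f)<minA: continue
        hull=cv2.convexHull(f); P=np.array([ray(c,*p[0],z)[:2] for p in hull],np.float32)
        (x,y),r=cv2.minEnclosingCircle(P); (cx,cy),wh,a=cv2.minAreaRect(P)
        u=f[:,0].mean(0); out.append((col,np.round(u),'circ',np.round([x,y,2*r],4),'rect',np.round([cx,cy,*wh,a],4)))
    return out
E
python3 - <<'E'
from h import *
c=cam('top')
roi=(180,130,420,300)
for col,z in dict(blue=.018,green=.032,yellow=.032,red=.018,white=.01,black=.006,cork=.006).items():
    for b in blobs(c,col,z,20,roi): print(*b)
for u,v in[(215,257),(300,269),(359,211),(299,217)]:
    d=c['range_z'][v,u];print(u,v,d)
f=cv2.resize(c['frame'][140:290,280:420],None,fx=4,fy=4,interpolation=cv2.INTER_CUBIC)
cv2.imwrite('pics/crop1.png',f[...,::-1])
w=cam('wrist');print(np.round(w['mount'],4),w['intrinsics'])
E
```

```text
blue [299. 269.] circ [ 0.4546 -0.035   0.0617] rect [ 0.4552 -0.0355  0.0591  0.0596 27.4922]
green [359. 210.] circ [ 0.6105 -0.1869  0.0437] rect [ 6.09800e-01 -1.87600e-01  3.50000e-02  4.32000e-02  4.56754e+01]
green [395. 204.] circ [ 0.6271 -0.2816  0.0311] rect [ 6.27100e-01 -2.81600e-01  2.38000e-02  2.83000e-02  4.44462e+01]
yellow [370. 267.] circ [ 0.4618 -0.2165  0.0492] rect [ 4.63100e-01 -2.16500e-01  4.62000e-02  4.39000e-02  8.97292e+01]
red [359. 211.] circ [ 0.608  -0.1909  0.0667] rect [ 0.608  -0.1908  0.0615  0.0636  0.8857]
white [298. 217.] circ [ 0.5919 -0.031   0.0481] rect [ 0.5918 -0.0313  0.043   0.0453  0.9069]
white [320. 146.] circ [ 0.7838 -0.0697  0.0997] rect [ 0.7875 -0.0858  0.099   0.0461 12.5275]
black [215. 256.] circ [0.4844 0.1878 0.1292] rect [ 0.4838  0.1883  0.0936  0.0937 80.4255]
black [307. 150.] circ [ 0.7757 -0.0518  0.0727] rect [ 0.7754 -0.0522  0.07    0.0707  0.7971]
cork [370. 267.] circ [ 0.4641 -0.2208  0.0355] rect [ 4.64100e-01 -2.19500e-01  2.88000e-02  3.40000e-02  8.96807e+01]
cork [210. 211.] circ [0.6056 0.2072 0.0996] rect [0.6051 0.2064 0.0979 0.0971 1.8912]
215 257 1.3059283
300 269 1.2971395
359 211 1.3110626
299 217 1.2958326
[[ 1.300e-03  9.602e-01  2.794e-01  7.140e-02]
 [ 1.000e+00 -1.100e-03 -9.000e-04 -2.000e-04]
 [-5.000e-04  2.794e-01 -9.602e-01 -1.815e-01]
 [ 0.000e+00  0.000e+00  0.000e+00  1.000e+00]] [[376.20046177   0.         280.41711364]
 [  0.         376.20046177 212.19236607]
 [  0.           0.           1.        ]]
```

View pics/crop1.png

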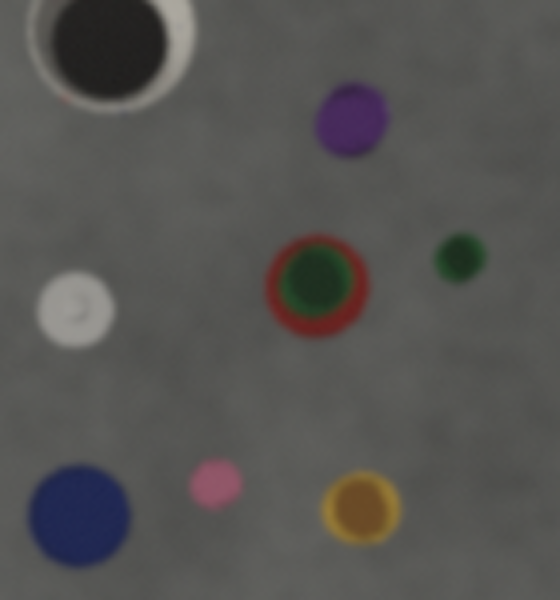

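The enlarged crop confirms it: the larger green cup, at crop (318,283), stands in the red saucer, and the small green one at (460,257) is the decoy.

Call:
{"method": "send_rows", "body": {
  "plan": [
    {"rz": -6.07},
    {"rz": -6.07},
    {"rz": -6.07},
    {"x": -0.025, "y": -0.02},
    {"x": -0.03, "y": -0.028},
    {"x": -0.03, "y": -0.028},
    {"x": -0.03, "y": -0.028},
    {"x": -0.03, "y": -0.028},
    {"x": -0.03, "y": -0.028},
    {"x": -0.03, "y": -0.028}
  ]
}}

```text
schema error: expected keys x, y, z, rx, ry, rz, gripper
```

Call:
{"method": "send_rows", "body": {
  "plan": [
    {"x": -0.005, "y": -0.04},
    {"x": -0.005, "y": -0.041},
    {"x": -0.005, "y": -0.041},
    {"x": -0.005, "y": -0.041},
    {"x": -0.005, "y": -0.041},
    {"x": -0.005, "y": -0.041},
    {"x": -0.005, "y": -0.041},
    {"x": -0.005, "y": -0.041},
    {"x": -0.005, "y": -0.041},
    {"x": -0.005, "y": -0.041}
  ]
}}

```text
schema error: expected keys x, y, z, rx, ry, rz, gripper
```

Call:
{"method": "send_rows", "body": {
  "plan": [
    {"x": 0, "y": 0, "z": 0, "rx": 0, "ry": 0, "rz": -6.07, "gripper": 100},
    {"x": 0, "y": 0, "z": 0, "rx": 0, "ry": 0, "rz": -6.07, "gripper": 100},
    {"x": 0, "y": 0, "z": 0, "rx": 0, "ry": 0, "rz": -6.07, "gripper": 100},
    {"x": -0.03, "y": -0.028, "z": 0, "rx": 0, "ry": 0, "rz": 0, "gripper": 100},
    {"x": -0.03, "y": -0.028, "z": 0, "rx": 0, "ry": 0, "rz": 0, "gripper": 100},
    {"x": -0.03, "y": -0.028, "z": 0, "rx": 0, "ry": 0, "rz": 0, "gripper": 100},
    {"x": -0.03, "y": -0.028, "z": 0, "rx": 0, "ry": 0, "rz": 0, "gripper": 100},
    {"x": -0.03, "y": -0.028, "z": 0, "rx": 0, "ry": 0, "rz": 0, "gripper": 100},
    {"x": -0.03, "y": -0.028, "z": 0, "rx": 0, "ry": 0, "rz": 0, "gripper": 100},
    {"x": -0.03, "y": -0.028, "z": 0, "rx": 0, "ry": 0, "rz": 0, "gripper": 100}
  ]
}}

```text
time: 1.03
ee_pos: [0.4142, 0.4198, 0.1923]
orientation: [[-1.0, -0.0, -0.0], [-0.0, 1.0, -0.0], [0.0, -0.0, -1.0]]
force: [1.3, 0.1, -0.1]
finger_gap: 0.0856
gripper_force: 0.0
```

Call:
{"method": "send_rows", "body": {
  "plan": [
    {"x": -0.004, "y": -0.041, "z": 0, "rx": 0, "ry": 0, "rz": 0, "gripper": 100},
    {"x": -0.004, "y": -0.041, "z": 0, "rx": 0, "ry": 0, "rz": 0, "gripper": 100},
    {"x": -0.004, "y": -0.041, "z": 0, "rx": 0, "ry": 0, "rz": 0, "gripper": 100},
    {"x": -0.004, "y": -0.041, "z": 0, "rx": 0, "ry": 0, "rz": 0, "gripper": 100},
    {"x": -0.004, "y": -0.041, "z": 0, "rx": 0, "ry": 0, "rz": 0, "gripper": 100},
    {"x": -0.004, "y": -0.041, "z": 0, "rx": 0, "ry": 0, "rz": 0, "gripper": 100},
    {"x": -0.004, "y": -0.041, "z": 0, "rx": 0, "ry": 0, "rz": 0, "gripper": 100},
    {"x": -0.004, "y": -0.041, "z": 0, "rx": 0, "ry": 0, "rz": 0, "gripper": 100},
    {"x": -0.004, "y": -0.041, "z": 0, "rx": 0, "ry": 0, "rz": 0, "gripper": 100},
    {"x": 0, "y": 0, "z": 0, "rx": 0, "ry": 0, "rz": 0, "gripper": 100}
  ]
}}

```text
time: 1.87
ee_pos: [0.4493, 0.0427, 0.1924]
orientation: [[-1.0, 0.013, -0.0], [0.013, 1.0, -0.005], [0.0, -0.005, -1.0]]
force: [-0.0, -0.4, -0.1]
finger_gap: 0.0855
gripper_force: 0.0
```

Call:
{"method": "send_rows", "body": {
  "plan": [
    {"x": -0.003, "y": -0.035, "z": 0.01, "rx": 0, "ry": 0, "rz": 0, "gripper": 100},
    {"x": -0.003, "y": -0.034, "z": 0.01, "rx": 0, "ry": 0, "rz": 0, "gripper": 100},
    {"x": 0, "y": 0, "z": 0, "rx": 0, "ry": 0, "rz": 0, "gripper": 100},
    {"x": 0, "y": 0, "z": 0, "rx": 0, "ry": 0, "rz": 0, "gripper": 100}
  ]
}}

```text
time: 2.2
ee_pos: [0.4546, -0.0185, 0.1718]
orientation: [[-1.0, 0.005, -0.001], [0.005, 1.0, -0.001], [0.001, -0.001, -1.0]]
force: [-0.3, 1.2, 0.2]
finger_gap: 0.0855
gripper_force: 0.0
```

```bash
python3 - <<'E'
from h import *
c=cam('wrist');s=c['state'];print(s['time'],s['ee_pos'],np.round(s['orientation'],3))
for b in blobs(c,'blue',.018,200): print(*b)
cv2.imwrite('pics/w1.png',c['frame'][...,::-1])
E
```

```text
2.2 [ 0.45460173 -0.01846139  0.17180936] [[-1.     0.005 -0.001]
 [ 0.005  1.    -0.001]
 [ 0.001 -0.001 -1.   ]]
blue [263. 181.] circ [ 0.4518 -0.0349  0.0686] rect [ 0.4521 -0.0349  0.067   0.0667 17.9486]
```

View pics/w1.png

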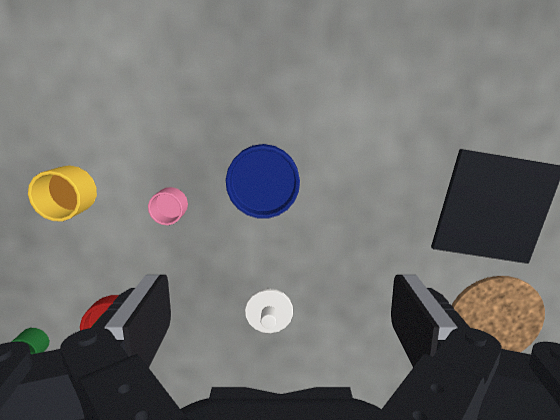

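Wrist view: blue saucer at pixel (263,181), measured diameter 68.6 mm, agreeing with the top view within 3 mm. Lid at (269,311), slate at (497,205).

Call:
{"method": "send_rows", "body": {
  "plan": [
    {"x": 0.0015, "y": -0.0165, "z": 0.025, "rx": 0, "ry": 0, "rz": -0.2, "gripper": 100},
    {"x": 0, "y": 0, "z": 0.035, "rx": 0, "ry": 0, "rz": 0, "gripper": 100},
    {"x": 0, "y": 0, "z": 0.035, "rx": 0, "ry": 0, "rz": 0, "gripper": 100},
    {"x": 0, "y": 0, "z": 0.03, "rx": 0, "ry": 0, "rz": 0, "gripper": 100},
    {"x": 0, "y": 0, "z": 0.025, "rx": 0, "ry": 0, "rz": 0, "gripper": 100},
    {"x": 0, "y": 0, "z": 0.015, "rx": 0, "ry": 0, "rz": 0, "gripper": 100},
    {"x": 0, "y": 0, "z": 0.006, "rx": 0, "ry": 0, "rz": 0, "gripper": 100},
    {"x": 0, "y": 0, "z": 0.003, "rx": 0, "ry": 0, "rz": 0, "gripper": 100},
    {"x": 0, "y": 0, "z": 0, "rx": 0, "ry": 0, "rz": 0, "gripper": 100},
    {"x": 0, "y": 0, "z": 0, "rx": 0, "ry": 0, "rz": 0, "gripper": 100}
  ]
}}

```text
time: 3.08
ee_pos: [0.4545, -0.0325, -0.0009]
orientation: [[-1.0, -0.004, 0.002], [-0.004, 1.0, 0.0], [-0.002, 0.0, -1.0]]
force: [-0.0, 0.6, 0.2]
finger_gap: 0.0857
gripper_force: 0.0
```

Call:
{"method": "send_rows", "body": {
  "plan": [
    {"x": 0, "y": 0, "z": 0, "rx": 0, "ry": 0, "rz": 0, "gripper": 60},
    {"x": 0, "y": 0, "z": 0, "rx": 0, "ry": 0, "rz": 0, "gripper": 60},
    {"x": 0, "y": 0, "z": 0, "rx": 0, "ry": 0, "rz": 0, "gripper": 60},
    {"x": 0, "y": 0, "z": 0, "rx": 0, "ry": 0, "rz": 0, "gripper": 60},
    {"x": 0, "y": 0, "z": 0, "rx": 0, "ry": 0, "rz": 0, "gripper": 60},
    {"x": 0, "y": 0, "z": 0, "rx": 0, "ry": 0, "rz": 0, "gripper": 60}
  ]
}}

```text
time: 3.58
ee_pos: [0.4537, -0.033, -0.0016]
orientation: [[-1.0, -0.003, 0.0], [-0.003, 1.0, 0.0], [-0.0, 0.0, -1.0]]
force: [-0.4, 0.1, -0.5]
finger_gap: 0.0509
gripper_force: 0.0
```

```bash
python3 - <<'E'
from h import *
for n in ['wrist','top']:
    c=cam(n)
    for b in blobs(c,'blue',.018,50,None if n=='wrist' else (180,130,420,300)): print(*b)
    if n=='wrist': cv2.imwrite('pics/w2.png',c['frame'][...,::-1])
print(get_state())
E
```

```text
blue [275. 254.] circ [ 0.451  -0.0353  0.0703] rect [ 0.4509 -0.0347  0.0696  0.0654 18.2139]
{'time': 3.6833, 'joint_pos': array([ 0.01994819,  0.71291694, -0.01297093,  2.19544528,  0.03671099,
        0.23340338,  1.54859267]), 'joint_vel': array([-8.70178283e-04,  1.17887311e-03, -1.16053859e-03,  6.62339691e-04,
        2.05727585e-04,  7.30233415e-05, -4.61265059e-04]), 'effort': array([ 1.86572412e-03, -4.65748894e+01,  6.25589266e-01, -5.33995673e+00,
        2.95127422e-03,  5.82016492e-04, -1.62330224e-05]), 'ee_pos': array([ 0.453588  , -0.03308414, -0.00166985]), 'orientation': array([[-9.99994299e-01, -3.37658618e-03,  2.02342588e-05],
       [-3.37658630e-03,  9.99994299e-01, -5.87131733e-06],
       [-2.02143185e-05, -5.93960658e-06, -1.00000000e+00]]), 'force': array([-0.17283431, -0.37395827, -0.23366899]), 'moment': array([ 0.01241332, -0.0434391 , -0.08031635]), 'gripper_force': 0.0, 'finger_gap': 0.05152670478272243}
```

View pics/w2.png

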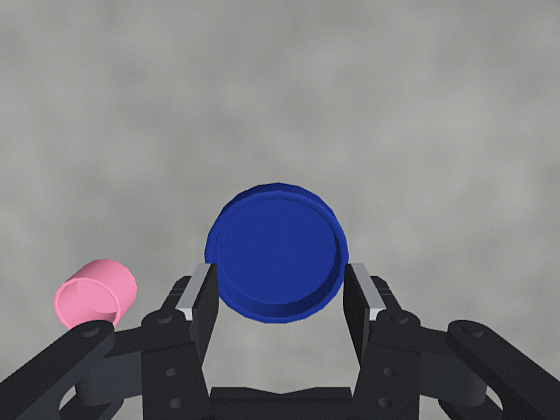

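The saucer hasn't moved (275,254), and the fingertips (215,265) and (345,265) closed without touching it. I'll measure the tips with the depth image.

```bash
python3 - <<'E'
from h import *
c=cam('wrist');M=np.array(c['mount']);K=c['intrinsics'];R=c['range_z']
for v in (262,266,270,280,300,320):
    row=[]
    for u in (195,205,212,216,240,345,350,355,365,375):
        d=R[v,u];q=np.array([(u-K[0,2])/K[0,0]*d,-(v-K[1,2])/K[1,1]*d,-d,1]);t=M@q
        row.append((u,*np.round(t[:3]*1000).astype(int).tolist()))
    print(v,row)
E
```

```text
262 [(195, -8, -44, -1), (205, 0, -35, -20), (212, 0, -32, -19), (216, -4, -32, -11), (240, -5, -20, -7), (345, 0, 30, -19), (350, -8, 36, -1), (355, -8, 39, -2), (365, -8, 44, -1), (375, -7, 49, -3)]
266 [(195, -11, -45, -1), (205, 11, -29, -49), (212, 12, -26, -50), (216, 9, -26, -43), (240, -8, -20, -7), (345, 9, 26, -44), (350, 11, 27, -48), (355, 11, 29, -49), (365, -10, 44, -2), (375, -10, 49, -1)]
270 [(195, 11, -32, -52), (205, 11, -28, -53), (212, 12, -25, -53), (216, 7, -26, -43), (240, -10, -20, -7), (345, 8, 26, -44), (350, 12, 26, -53), (355, 11, 28, -52), (365, 11, 32, -52), (375, -13, 50, 0)]
280 [(195, 12, -30, -62), (205, 11, -27, -60), (212, 8, -26, -53), (216, 3, -26, -45), (240, -16, -21, -7), (345, 4, 26, -46), (350, 9, 26, -55), (355, 12, 26, -62), (365, 11, 30, -60), (375, 7, 36, -52)]
300 [(195, 11, -27, -75), (205, 6, -26, -66), (212, 0, -26, -55), (216, -4, -25, -48), (240, -23, -20, -14), (345, -3, 26, -49), (350, 2, 26, -57), (355, 6, 26, -65), (365, 11, 27, -74), (375, 12, 30, -75)]
320 [(195, 7, -26, -80), (205, 0, -26, -69), (212, -7, -26, -58), (216, -43, -35, -1), (240, -42, -22, -2), (345, -42, 35, -1), (350, -5, 26, -60), (355, -1, 26, -67), (365, 7, 26, -80), (375, 8, 29, -80)]
```

Depth shows the pad tips sit about 43 mm behind the reported TCP at this gap, so they passed 24 mm above the rim. Going lower upright would take joint 6 past its limit (0.233 now, limit 0.23). I'll tilt 5° in the plane of the pads and keep that tilt while carrying, so the saucer stays level.

Call:
{"method": "send_rows", "body": {
  "plan": [
    {"x": 0, "y": -0.002, "z": 0, "rx": 0, "ry": 2.5, "rz": 0, "gripper": 100},
    {"x": 0, "y": 0, "z": 0, "rx": 0, "ry": 2.5, "rz": 0, "gripper": 100},
    {"x": 0, "y": 0, "z": 0, "rx": 0, "ry": 0, "rz": 0, "gripper": 100},
    {"x": 0, "y": 0, "z": 0, "rx": 0, "ry": 0, "rz": 0, "gripper": 100},
    {"x": 0, "y": 0, "z": 0.008, "rx": 0, "ry": 0, "rz": 0, "gripper": 100},
    {"x": 0, "y": 0, "z": 0.008, "rx": 0, "ry": 0, "rz": 0, "gripper": 100},
    {"x": 0.001, "y": 0, "z": 0.008, "rx": 0, "ry": 0, "rz": 0, "gripper": 100},
    {"x": 0, "y": 0, "z": 0.008, "rx": 0, "ry": 0, "rz": 0, "gripper": 100},
    {"x": 0, "y": 0, "z": 0.005, "rx": 0, "ry": 0, "rz": 0, "gripper": 100},
    {"x": 0, "y": 0, "z": 0, "rx": 0, "ry": 0, "rz": 0, "gripper": 100}
  ]
}}

```text
time: 4.57
ee_pos: [0.448, -0.035, -0.0398]
orientation: [[-0.996, -0.004, -0.09], [-0.004, 1.0, -0.0], [0.09, 0.0, -0.996]]
force: [-0.8, 0.1, -0.2]
finger_gap: 0.0851
gripper_force: 0.0
```

```bash
python3 - <<'E'
from h import *
s=get_state();print(s['ee_pos'],np.round(s['orientation'],3),s['joint_pos'],s['force'])
c=cam('wrist');M=np.array(c['mount']);K=c['intrinsics'];R=c['range_z']
cv2.imwrite('pics/w3.png',c['frame'][...,::-1])
print(blobs(c,'blue',.018,200))
v,u=np.mgrid[0:420,0:560];d=R
q=np.stack([(u-K[0,2])/K[0,0]*d,-(v-K[1,2])/K[1,1]*d,-d,np.ones_like(d)],-1)@M.T
m=(abs(q[...,0])<.012)&(abs(q[...,1])>.035)&(abs(q[...,1])<.05)&(q[...,2]<-.03)&(d>0)
for sgn in(-1,1):
    k=m&(np.sign(q[...,1])==sgn);print(sgn,np.percentile(q[...,2][k],[50,90,98,100]),k.sum())
E
```

```text
[ 0.44800085 -0.0349697  -0.03982462] [[-0.996 -0.004 -0.09 ]
 [-0.004  1.    -0.   ]
 [ 0.09   0.    -0.996]] [ 0.02344083  0.81017003 -0.01381691  2.12460488  0.03906505  0.29705918
  1.54993736] [-0.75690288  0.06536584 -0.18234452]
[('blue', array([280., 296.]), 'circ', array([ 0.4511, -0.0351,  0.0699]), 'rect', array([ 4.52000e-01, -3.51000e-02,  6.80000e-02,  6.72000e-02,
        4.13954e+01]))]
-1 [-0.07119434 -0.03943846 -0.03856612 -0.03667878] 5776
1 [-0.070301   -0.03948365 -0.03853231 -0.03703968] 5672
```

View pics/w3.png

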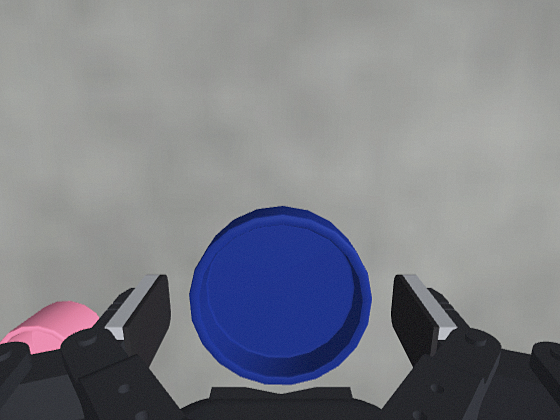

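The saucer (280,296) lies centred between the open pads (165 and 395). Lowering 3 mm more and closing.

Call:
{"method": "send_rows", "body": {
  "plan": [
    {"x": 0, "y": 0, "z": 0.003, "rx": 0, "ry": 0, "rz": 0, "gripper": 100},
    {"x": 0, "y": 0, "z": 0, "rx": 0, "ry": 0, "rz": 0, "gripper": 60},
    {"x": 0, "y": 0, "z": 0, "rx": 0, "ry": 0, "rz": 0, "gripper": 60},
    {"x": 0, "y": 0, "z": 0, "rx": 0, "ry": 0, "rz": 0, "gripper": 60},
    {"x": 0, "y": 0, "z": 0, "rx": 0, "ry": 0, "rz": 0, "gripper": 60},
    {"x": 0, "y": 0, "z": 0, "rx": 0, "ry": 0, "rz": 0, "gripper": 60},
    {"x": 0, "y": 0, "z": 0, "rx": 0, "ry": 0, "rz": 0, "gripper": 60}
  ]
}}

```text
time: 5.2
ee_pos: [0.4493, -0.0351, -0.0407]
orientation: [[-0.996, -0.003, -0.086], [-0.003, 1.0, -0.0], [0.086, -0.0, -0.996]]
force: [-0.7, -0.0, 5.2]
finger_gap: 0.0659
gripper_force: 65.3
```

Call:
{"method": "send_rows", "body": {
  "plan": [
    {"x": 0, "y": 0, "z": -0.005, "rx": 0, "ry": 0, "rz": 0, "gripper": 60},
    {"x": 0, "y": 0, "z": -0.01, "rx": 0, "ry": 0, "rz": 0, "gripper": 60},
    {"x": 0, "y": 0, "z": -0.015, "rx": 0, "ry": 0, "rz": 0, "gripper": 60},
    {"x": 0, "y": 0, "z": -0.015, "rx": 0, "ry": 0, "rz": 0, "gripper": 60},
    {"x": 0, "y": 0, "z": -0.01, "rx": 0, "ry": 0, "rz": 0, "gripper": 60},
    {"x": 0, "y": 0, "z": -0.005, "rx": 0, "ry": 0, "rz": 0, "gripper": 60},
    {"x": 0, "y": 0, "z": 0, "rx": 0, "ry": 0, "rz": 0, "gripper": 60}
  ]
}}

```text
time: 5.78
ee_pos: [0.4555, -0.0351, 0.0196]
orientation: [[-0.996, -0.003, -0.084], [-0.003, 1.0, -0.0], [0.084, -0.0, -0.996]]
force: [0.3, 0.2, -1.0]
finger_gap: 0.0654
gripper_force: 66.8
```

```bash
python3 - <<'E'
from h import *
c=cam('wrist');s=c['state'];print(s['ee_pos'],s['finger_gap'],s['gripper_force'])
cv2.imwrite('pics/w4.png',c['frame'][...,::-1])
print(blobs(c,'blue',.078,200))
print(blobs(c,'black',.006,1500))
t=cam('top');print(blobs(t,'black',.006,200,(180,220,250,300)),blobs(t,'blue',.08,50,(180,130,420,320)))
E
```

```text
[ 0.45545078 -0.03507757  0.01957398] 0.06543156687133192 66.78983001038432
[('blue', array([280., 295.]), 'circ', array([ 0.4574, -0.0352,  0.07  ]), 'rect', array([ 0.4572, -0.035 ,  0.0693,  0.0655,  0.2456]))]
[('black', array([ 33., 366.]), 'circ', array([ 0.5393, -0.1789,  0.0813]), 'rect', array([ 5.33600e-01, -1.84600e-01,  2.11000e-02,  8.10000e-02,
        4.51354e+01])), ('black', array([333., 372.]), 'circ', array([ 0.5505, -0.011 ,  0.2962]), 'rect', array([ 0.52  , -0.0112,  0.0977,  0.2937,  0.2411]))]
[('black', array([215., 257.]), 'circ', array([0.4829, 0.188 , 0.1271]), 'rect', array([ 0.4835,  0.1881,  0.0935,  0.0931, 80.7056]))] []
```

View pics/w4.png

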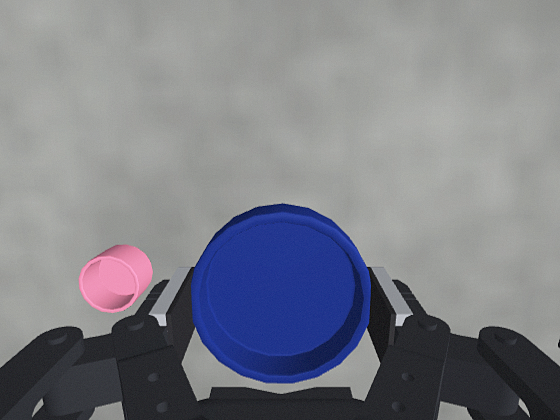

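Held: the saucer is level between the pads at (280,295), gap 65 mm, 67 N. Moving up and towards the slate, then measuring it with the wrist camera.

Call:
{"method": "send_rows", "body": {
  "plan": [
    {"x": 0.001, "y": 0.005, "z": -0.015, "rx": 0, "ry": 0, "rz": 0, "gripper": 60},
    {"x": 0.001, "y": 0.015, "z": -0.02, "rx": 0, "ry": 0, "rz": 0, "gripper": 60},
    {"x": 0.001, "y": 0.02, "z": -0.02, "rx": 0, "ry": 0, "rz": 0, "gripper": 60},
    {"x": 0.001, "y": 0.025, "z": -0.02, "rx": 0, "ry": 0, "rz": 0, "gripper": 60},
    {"x": 0.001, "y": 0.02, "z": -0.015, "rx": 0, "ry": 0, "rz": 0, "gripper": 60},
    {"x": 0, "y": 0.01, "z": -0.01, "rx": 0, "ry": 0, "rz": 0, "gripper": 60},
    {"x": 0, "y": 0, "z": 0, "rx": 0, "ry": 0, "rz": 0, "gripper": 60},
    {"x": 0, "y": 0, "z": 0, "rx": 0, "ry": 0, "rz": 0, "gripper": 60}
  ]
}}

```text
time: 6.55
ee_pos: [0.4574, 0.06, 0.1179]
orientation: [[-0.996, -0.005, -0.088], [-0.005, 1.0, -0.001], [0.088, -0.0, -0.996]]
force: [-0.6, -1.3, -1.6]
finger_gap: 0.0659
gripper_force: 67.1
```

```bash
python3 - <<'E'
from h import *
c=cam('wrist');s=c['state'];print(s['ee_pos'],np.round(s['orientation'],3),s['finger_gap'],s['gripper_force'])
cv2.imwrite('pics/w5.png',c['frame'][...,::-1])
print(project(c,(.482,.188,.006)),project(c,(.604,.206,.006)))
print(blobs(c,'black',.006,1500));print(blobs(c,'cork',.006,500))
E
```

```text
[0.45740362 0.05995848 0.11786691] [[-0.996 -0.005 -0.088]
 [-0.005  1.    -0.001]
 [ 0.088 -0.    -0.996]] 0.06588582105309489 67.05314084887505
(np.float64(436.0450580144447), np.float64(237.72896845788097)) (np.float64(444.47212119288747), np.float64(371.3654373196633))
[('black', array([520., 369.]), 'circ', array([0.6069, 0.275 , 0.1195]), 'rect', array([ 0.6042,  0.2788,  0.1186,  0.0513, 35.442 ]))]
[('cork', array([461., 326.]), 'circ', array([0.5609, 0.2149, 0.0398]), 'rect', array([5.60600e-01, 2.14900e-01, 3.90000e-02, 1.54000e-02, 7.54549e+01]))]
```

View pics/w5.png

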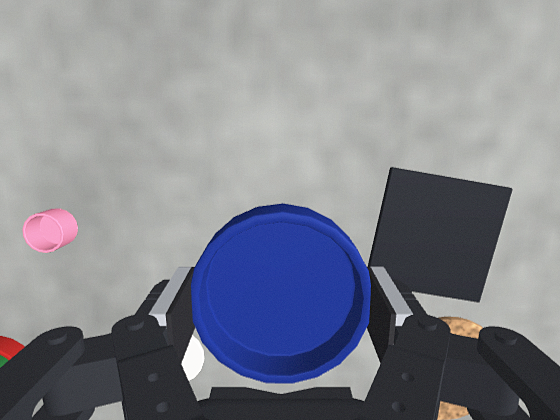

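Slate corners visible: (391,168), (512,189), (480,301); its fourth corner is behind the finger.

```bash
python3 - <<'E'
from h import *
c=cam('wrist')
P=[ray(c,*p,.006)[:2] for p in[(391,168),(512,189),(480,301)]]
print(P,np.linalg.norm(P[0]-P[1]),np.linalg.norm(P[1]-P[2]),(P[0]+P[2])/2)
E
```

```text
[array([0.42464703, 0.14622253]), array([0.44092634, 0.24390204]), array([0.53663356, 0.22855337])] 0.099026773192206 0.09693014585451298 [0.4806403  0.18738795]
```

Call:
{"method": "send_rows", "body": {
  "plan": [
    {"x": -0.003, "y": 0.012, "z": 0, "rx": 0, "ry": 0, "rz": 0, "gripper": 60},
    {"x": -0.004, "y": 0.025, "z": 0.005, "rx": 0, "ry": 0, "rz": 0, "gripper": 60},
    {"x": -0.004, "y": 0.03, "z": 0.01, "rx": 0, "ry": 0, "rz": 0, "gripper": 60},
    {"x": -0.004, "y": 0.03, "z": 0.015, "rx": 0, "ry": 0, "rz": 0, "gripper": 60},
    {"x": -0.004, "y": 0.02, "z": 0.02, "rx": 0, "ry": 0, "rz": 0, "gripper": 60},
    {"x": -0.004, "y": 0.0105, "z": 0.02, "rx": 0, "ry": 0, "rz": 0, "gripper": 60},
    {"x": -0.004, "y": 0, "z": 0.02, "rx": 0, "ry": 0, "rz": 0, "gripper": 60},
    {"x": -0.004, "y": 0, "z": 0.02, "rx": 0, "ry": 0, "rz": 0, "gripper": 60},
    {"x": -0.004, "y": 0, "z": 0.015, "rx": 0, "ry": 0, "rz": 0, "gripper": 60},
    {"x": 0, "y": 0, "z": 0, "rx": 0, "ry": 0, "rz": 0, "gripper": 60}
  ]
}}

```text
time: 7.48
ee_pos: [0.4793, 0.1867, -0.0128]
orientation: [[-0.996, -0.003, -0.093], [-0.002, 1.0, -0.003], [0.093, -0.002, -0.996]]
force: [-0.6, 0.3, -1.0]
finger_gap: 0.0655
gripper_force: 67.0
```

```bash
python3 - <<'E'
from h import *
s=get_state();p=s['ee_pos'];R=s['orientation'];print(p,R.T@(np.array([.4795,.1876,-.0347])-p),np.round(R,3),s['joint_pos'])
E
```

```text
[ 0.47934166  0.18666573 -0.01276453] [-0.0021904   0.00098398  0.02182422] [[-0.996 -0.003 -0.093]
 [-0.002  1.    -0.003]
 [ 0.093 -0.002 -0.996]] [-0.3836093   0.79688464 -0.02582011  1.94686928 -0.03323425  0.48452907
  1.20094004]
```

Call:
{"method": "send_rows", "body": {
  "plan": [
    {"x": -0.001, "y": 0.0005, "z": 0.01, "rx": 0, "ry": 0, "rz": 0, "gripper": 60},
    {"x": -0.001, "y": 0, "z": 0.007, "rx": 0, "ry": 0, "rz": 0, "gripper": 60},
    {"x": 0, "y": 0, "z": 0.004, "rx": 0, "ry": 0, "rz": 0, "gripper": 60},
    {"x": 0, "y": 0, "z": 0.002, "rx": 0, "ry": 0, "rz": 0, "gripper": 60},
    {"x": 0, "y": 0, "z": 0, "rx": 0, "ry": 0, "rz": 0, "gripper": 60},
    {"x": 0, "y": 0, "z": 0, "rx": 0, "ry": 0, "rz": 0, "gripper": 60}
  ]
}}

```text
time: 7.98
ee_pos: [0.4814, 0.1882, -0.0319]
orientation: [[-0.996, -0.003, -0.087], [-0.003, 1.0, -0.0], [0.087, 0.0, -0.996]]
force: [-0.5, 0.5, -1.2]
finger_gap: 0.0653
gripper_force: 67.0
```

Call:
{"method": "send_rows", "body": {
  "plan": [
    {"x": 0.0015, "y": -0.0005, "z": 0.002, "rx": 0, "ry": 0, "rz": 0, "gripper": 60},
    {"x": 0, "y": 0, "z": 0.001, "rx": 0, "ry": 0, "rz": 0, "gripper": 60},
    {"x": 0, "y": 0, "z": 0, "rx": 0, "ry": 0, "rz": 0, "gripper": 60},
    {"x": 0, "y": 0, "z": 0, "rx": 0, "ry": 0, "rz": 0, "gripper": 60}
  ]
}}

```text
time: 8.32
ee_pos: [0.4795, 0.1876, -0.0346]
orientation: [[-0.996, -0.004, -0.087], [-0.004, 1.0, -0.0], [0.087, 0.0, -0.996]]
force: [-0.9, 0.1, 5.5]
finger_gap: 0.0652
gripper_force: 67.6
```

Call:
{"method": "send_rows", "body": {
  "plan": [
    {"x": 0, "y": 0, "z": 0, "rx": 0, "ry": 0, "rz": 0, "gripper": 100},
    {"x": 0, "y": 0, "z": 0, "rx": 0, "ry": 0, "rz": 0, "gripper": 100},
    {"x": 0, "y": 0, "z": 0, "rx": 0, "ry": 0, "rz": 0, "gripper": 100},
    {"x": 0, "y": 0, "z": 0, "rx": 0, "ry": 0, "rz": 0, "gripper": 100},
    {"x": 0, "y": 0, "z": -0.01, "rx": 0, "ry": 0, "rz": 0, "gripper": 100},
    {"x": 0, "y": 0, "z": -0.03, "rx": 0, "ry": 0, "rz": 0, "gripper": 100},
    {"x": 0, "y": 0, "z": -0.04, "rx": 0, "ry": 0, "rz": 0, "gripper": 100},
    {"x": 0, "y": 0, "z": -0.04, "rx": 0, "ry": 0, "rz": 0, "gripper": 100},
    {"x": 0, "y": 0, "z": -0.04, "rx": 0, "ry": -2.5, "rz": 0, "gripper": 100},
    {"x": 0, "y": 0, "z": -0.04, "rx": 0, "ry": -2.5, "rz": 0, "gripper": 100}
  ]
}}

```text
time: 9.15
ee_pos: [0.4963, 0.1873, 0.1667]
orientation: [[-1.0, -0.002, 0.003], [-0.002, 1.0, 0.001], [-0.003, 0.001, -1.0]]
force: [0.6, -0.6, -0.2]
finger_gap: 0.0852
gripper_force: 0.0
```

```bash
python3 - <<'E'
from h import *
c=cam('wrist');s=c['state'];print(s['time'],s['ee_pos'],np.round(s['orientation'],3))
cv2.imwrite('pics/w6.png',c['frame'][...,::-1])
print(blobs(c,'blue',.024,300));print(blobs(c,'cork',.006,500))
E
```

```text
9.15 [0.49626074 0.18733033 0.16670763] [[-1.    -0.002  0.003]
 [-0.002  1.     0.001]
 [-0.003  0.001 -1.   ]]
[('blue', array([281., 171.]), 'circ', array([0.4827, 0.1879, 0.0691]), 'rect', array([4.82500e-01, 1.88000e-01, 6.71000e-02, 6.82000e-02, 7.10376e+01]))]
[('cork', array([300., 284.]), 'circ', array([0.6028, 0.207 , 0.1014]), 'rect', array([0.6031, 0.2077, 0.1001, 0.0988, 0.1722]))]
```

View pics/w6.png

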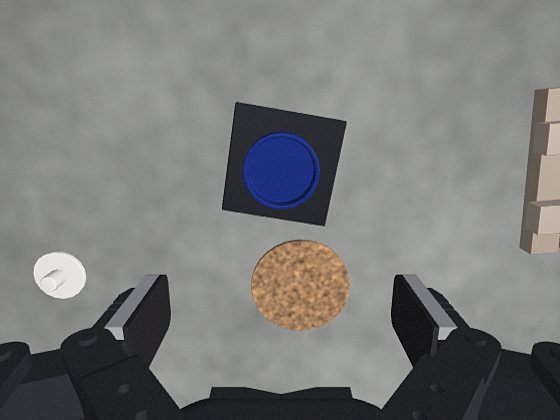

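Blue saucer (281,171) sits centred on the slate (corners (236,102)…(325,226)). Cork is at (300,284). On to the green cup.

Call:
{"method": "send_rows", "body": {
  "plan": [
    {"x": -0.012, "y": -0.025, "z": 0, "rx": 0, "ry": 0, "rz": 0, "gripper": 100},
    {"x": -0.014, "y": -0.037, "z": 0, "rx": 0, "ry": 0, "rz": 0, "gripper": 100},
    {"x": -0.014, "y": -0.037, "z": 0, "rx": 0, "ry": 0, "rz": 0, "gripper": 100},
    {"x": -0.014, "y": -0.037, "z": 0, "rx": 0, "ry": 0, "rz": 0, "gripper": 100},
    {"x": -0.014, "y": -0.037, "z": 0, "rx": 0, "ry": 0, "rz": 0, "gripper": 100},
    {"x": -0.014, "y": -0.037, "z": 0, "rx": 0, "ry": 0, "rz": 0, "gripper": 100},
    {"x": -0.014, "y": -0.037, "z": 0, "rx": 0, "ry": 0, "rz": 0, "gripper": 100},
    {"x": -0.014, "y": -0.037, "z": 0, "rx": 0, "ry": 0, "rz": 0, "gripper": 100},
    {"x": -0.014, "y": -0.037, "z": 0, "rx": 0, "ry": 0, "rz": 0, "gripper": 100},
    {"x": -0.014, "y": -0.037, "z": 0, "rx": 0, "ry": 0, "rz": 0, "gripper": 100}
  ]
}}

```text
time: 10.03
ee_pos: [0.6346, -0.1718, 0.1646]
orientation: [[-1.0, -0.003, -0.0], [-0.003, 1.0, 0.0], [0.0, 0.0, -1.0]]
force: [1.0, 0.6, 0.7]
finger_gap: 0.0857
gripper_force: 0.0
```

Call:
{"method": "send_rows", "body": {
  "plan": [
    {"x": 0, "y": -0.016, "z": 0, "rx": 0, "ry": 0, "rz": 0, "gripper": 100},
    {"x": 0, "y": 0, "z": 0, "rx": 0, "ry": 0, "rz": 0, "gripper": 100},
    {"x": 0, "y": 0, "z": 0, "rx": 0, "ry": 0, "rz": 0, "gripper": 100},
    {"x": 0, "y": 0, "z": 0, "rx": 0, "ry": 0, "rz": 0, "gripper": 100}
  ]
}}

```text
time: 10.37
ee_pos: [0.6342, -0.1838, 0.1642]
orientation: [[-1.0, -0.005, -0.001], [-0.005, 1.0, 0.002], [0.001, 0.002, -1.0]]
force: [0.1, -0.0, -0.7]
finger_gap: 0.0854
gripper_force: 0.0
```

```bash
python3 - <<'E'
from h import *
c=cam('wrist');s=c['state'];print(s['time'],s['ee_pos'],np.round(s['orientation'],3))
cv2.imwrite('pics/w7.png',c['frame'][...,::-1])
for col,z in dict(green=.037,red=.018,yellow=.032,white=.01,blue=.024).items():
  for b in blobs(c,col,z,300): print(*b)
E
```

```text
10.3667 [ 0.63416397 -0.18376536  0.16420777] [[-1.    -0.005 -0.001]
 [-0.005  1.     0.002]
 [ 0.001  0.002 -1.   ]]
green [166. 178.] circ [ 0.624  -0.2781  0.0352] rect [ 0.6237 -0.2782  0.0288  0.0348 25.9858]
green [274. 160.] circ [ 0.6081 -0.1883  0.0472] rect [ 6.0840e-01 -1.8880e-01  4.5200e-02  4.5400e-02  4.6076e+01]
red [271. 155.] circ [ 0.6074 -0.1914  0.0676] rect [ 0.6073 -0.1916  0.0659  0.0663  0.3578]
white [211. 164.] circ [ 0.695  -0.1806  0.6102] rect [ 0.684  -0.182   0.4001  0.5748  0.3979]
```

View pics/w7.png

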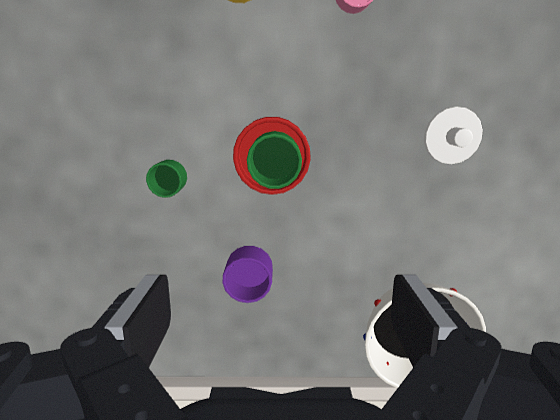

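Wrist view: red saucer (271,155), green cup inside it (274,160, measured diameter 46 mm). The decoys are small green (166,178) and purple (247,275).

Call:
{"method": "send_rows", "body": {
  "plan": [
    {"x": 0.013, "y": -0.0025, "z": 0.015, "rx": 0, "ry": 0, "rz": 0, "gripper": 80},
    {"x": 0.013, "y": -0.0022, "z": 0.025, "rx": 0, "ry": 0, "rz": 0, "gripper": 80},
    {"x": 0, "y": 0, "z": 0.035, "rx": 0, "ry": 0, "rz": 0, "gripper": 80},
    {"x": 0, "y": 0, "z": 0.035, "rx": 0, "ry": 0, "rz": 0, "gripper": 80},
    {"x": 0, "y": 0, "z": 0.03, "rx": 0, "ry": 0, "rz": 0, "gripper": 80},
    {"x": 0, "y": 0, "z": 0.02, "rx": 0, "ry": 0, "rz": 0, "gripper": 80},
    {"x": 0, "y": 0, "z": 0.012, "rx": 0, "ry": 0, "rz": 0, "gripper": 80},
    {"x": 0, "y": 0, "z": 0.006, "rx": 0, "ry": 0, "rz": 0, "gripper": 80},
    {"x": 0, "y": 0, "z": 0, "rx": 0, "ry": 0, "rz": 0, "gripper": 80},
    {"x": 0, "y": 0, "z": 0, "rx": 0, "ry": 0, "rz": 0, "gripper": 80}
  ]
}}

```text
time: 11.25
ee_pos: [0.6095, -0.1902, -0.0127]
orientation: [[-1.0, -0.004, 0.002], [-0.004, 1.0, -0.0], [-0.002, -0.0, -1.0]]
force: [-0.0, -0.7, -0.1]
finger_gap: 0.0684
gripper_force: 0.0
```

```bash
python3 - <<'E'
from h import *
c=cam('wrist');s=c['state'];print(s['time'],s['ee_pos'],s['finger_gap'],s['force'])
for col,z in dict(green=.037,red=.018).items():
  for b in blobs(c,col,z,2000): print(*b)
M=np.array(c['mount']);K=c['intrinsics'];d=c['range_z']
v,u=np.mgrid[0:420,0:560]
q=np.stack([(u-K[0,2])/K[0,0]*d,-(v-K[1,2])/K[1,1]*d,-d,np.ones_like(d)],-1)@M.T
m=(abs(q[...,0])<.013)&(abs(abs(q[...,1])-.036)<.006)&(q[...,2]<-.02)&(d>0)
for sg in(-1,1):
    k=m&(np.sign(q[...,1])==sg);print(k.sum(),np.percentile(q[...,2][k],[50,90,97,99.5]))
E
```

```text
11.25 [ 0.60950252 -0.19024732 -0.01274946] 0.06842152982141063 [-0.01900691 -0.72831651 -0.14293575]
green [ 74. 302.] circ [ 0.614  -0.2711  0.0404] rect [ 6.13500e-01 -2.71600e-01  2.74000e-02  3.98000e-02  5.04535e+01]
green [284. 280.] circ [ 0.6044 -0.1898  0.0543] rect [ 0.6048 -0.1904  0.0532  0.045  19.5084]
red [276. 247.] circ [ 0.6052 -0.1921  0.07  ] rect [ 0.601  -0.1928  0.0601  0.0668 13.571 ]
4900 [-0.07532416 -0.0310715  -0.02934064 -0.02194236]
4467 [-0.07723037 -0.05297464 -0.03093431 -0.0297781 ]
```

Call:
{"method": "send_rows", "body": {
  "plan": [
    {"x": 0.001, "y": 0.0005, "z": 0.004, "rx": 0, "ry": 0, "rz": 0, "gripper": 80},
    {"x": 0, "y": 0, "z": 0.001, "rx": 0, "ry": 0, "rz": 0, "gripper": 60},
    {"x": 0, "y": 0, "z": 0, "rx": 0, "ry": 0, "rz": 0, "gripper": 40},
    {"x": 0, "y": 0, "z": 0, "rx": 0, "ry": 0, "rz": 0, "gripper": 40},
    {"x": 0, "y": 0, "z": 0, "rx": 0, "ry": 0, "rz": 0, "gripper": 40},
    {"x": 0, "y": 0, "z": 0, "rx": 0, "ry": 0, "rz": 0, "gripper": 40},
    {"x": 0, "y": 0, "z": 0, "rx": 0, "ry": 0, "rz": 0, "gripper": 40}
  ]
}}

```text
time: 11.88
ee_pos: [0.6077, -0.1902, -0.0177]
orientation: [[-1.0, -0.003, 0.001], [-0.003, 1.0, 0.0], [-0.001, 0.0, -1.0]]
force: [-1.6, 1.5, 4.2]
finger_gap: 0.0438
gripper_force: 60.4
```

Call:
{"method": "send_rows", "body": {
  "plan": [
    {"x": 0, "y": 0, "z": -0.005, "rx": 0, "ry": 0, "rz": 0, "gripper": 40},
    {"x": 0, "y": 0, "z": -0.012, "rx": 0, "ry": 0, "rz": 0, "gripper": 40},
    {"x": 0, "y": 0, "z": -0.02, "rx": 0, "ry": 0, "rz": 0, "gripper": 40},
    {"x": 0, "y": 0, "z": -0.025, "rx": 0, "ry": 0, "rz": 0, "gripper": 40},
    {"x": 0, "y": 0, "z": -0.025, "rx": 0, "ry": 0, "rz": 0, "gripper": 40},
    {"x": 0.003, "y": 0.01, "z": -0.01, "rx": 0, "ry": 0, "rz": 0, "gripper": 40},
    {"x": 0.006, "y": 0.02, "z": -0.005, "rx": 0, "ry": 0, "rz": 0, "gripper": 40},
    {"x": 0.01, "y": 0.03, "z": 0, "rx": 0, "ry": 0, "rz": 0, "gripper": 40},
    {"x": 0.012, "y": 0.036, "z": 0, "rx": 0, "ry": 0, "rz": 0, "gripper": 40},
    {"x": 0.012, "y": 0.036, "z": 0, "rx": 0, "ry": 0, "rz": 0, "gripper": 40}
  ]
}}

```text
time: 12.72
ee_pos: [0.563, -0.0569, 0.0835]
orientation: [[-1.0, -0.002, 0.0], [-0.002, 1.0, 0.0], [-0.0, 0.0, -1.0]]
force: [0.6, 0.6, -0.5]
finger_gap: 0.0439
gripper_force: 61.2
```

Call:
{"method": "send_rows", "body": {
  "plan": [
    {"x": 0.012, "y": 0.036, "z": 0, "rx": 0, "ry": 0, "rz": 0, "gripper": 40},
    {"x": 0.012, "y": 0.036, "z": 0, "rx": 0, "ry": 0, "rz": 0, "gripper": 40},
    {"x": 0.012, "y": 0.036, "z": 0, "rx": 0, "ry": 0, "rz": 0, "gripper": 40},
    {"x": 0.012, "y": 0.036, "z": 0, "rx": 0, "ry": 0, "rz": 0, "gripper": 40},
    {"x": 0.012, "y": 0.036, "z": 0, "rx": 0, "ry": 0, "rz": 0, "gripper": 40},
    {"x": 0.01, "y": 0.03, "z": 0, "rx": 0, "ry": 0, "rz": 0, "gripper": 40},
    {"x": 0.006, "y": 0.02, "z": 0, "rx": 0, "ry": 0, "rz": 0, "gripper": 40},
    {"x": 0.004, "y": 0.01, "z": 0, "rx": 0, "ry": 0, "rz": 0, "gripper": 40},
    {"x": 0, "y": 0, "z": 0, "rx": 0, "ry": 0, "rz": 0, "gripper": 40},
    {"x": 0, "y": 0, "z": 0, "rx": 0, "ry": 0, "rz": 0, "gripper": 40}
  ]
}}

```text
time: 13.55
ee_pos: [0.4831, 0.1807, 0.0833]
orientation: [[-1.0, -0.004, 0.0], [-0.004, 1.0, -0.001], [-0.0, -0.001, -1.0]]
force: [0.4, -0.4, -1.2]
finger_gap: 0.0439
gripper_force: 61.3
```

```bash
cat > look.py <<'E'
from h import *
import sys
a=sys.argv
c=cam('wrist');s=c['state'];print(round(s['time'],2),np.round(s['ee_pos'],4),np.round(s['orientation'],3).tolist(),s['finger_gap'],np.round(s['force'],1))
for x in a[2:]:
  col,z=x.split(':')
  for b in blobs(c,col,float(z),300): print(*b)
cv2.imwrite(f'pics/{a[1]}.png',c['frame'][...,::-1])
E
python3 look.py w8 green:.155 blue:.024
```

```text
13.55 [0.4831 0.1807 0.0833] [[-1.0, -0.004, 0.0], [-0.004, 1.0, -0.001], [-0.0, -0.001, -1.0]] 0.043870121004884806 [ 0.4 -0.4 -1.2]
green [281. 289.] circ [0.4704 0.1807 0.0475] rect [0.4702 0.1807 0.0469 0.0383 0.2953]
blue [292. 203.] circ [0.4813 0.188  0.069 ] rect [4.74500e-01 1.89100e-01 6.71000e-02 5.41000e-02 8.03666e+01]
```

View pics/w8.png

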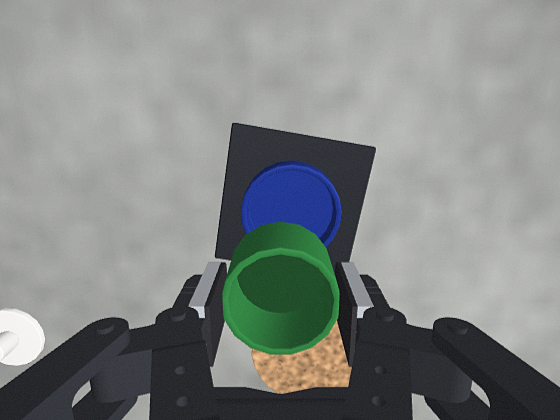

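Cup held level (rim centre (281,301)), with the blue saucer at (292,203) on the slate.

```bash
python3 - <<'E'
from h import *
c=cam('wrist');print(ray(c,281,301,.138),ray(c,281,249,.138),ray(c,281,354,.138),ray(c,224,301,.138),get_state()['ee_pos'])
E
```

```text
[0.48395685 0.17989908 0.138     ] [0.46294008 0.17982732 0.138     ] [0.5073358  0.17997889 0.138     ] [0.48402811 0.15841069 0.138     ] [0.48384731 0.17911382 0.08325896]
```

Call:
{"method": "send_rows", "body": {
  "plan": [
    {"x": 0.0023, "y": 0.0085, "z": 0.005, "rx": 0, "ry": 0, "rz": 0, "gripper": 40},
    {"x": 0, "y": 0, "z": 0.018, "rx": 0, "ry": 0, "rz": 0, "gripper": 40},
    {"x": 0, "y": 0, "z": 0.022, "rx": 0, "ry": 0, "rz": 0, "gripper": 40},
    {"x": 0, "y": 0, "z": 0.02, "rx": 0, "ry": 0, "rz": 0, "gripper": 40},
    {"x": 0, "y": 0, "z": 0.012, "rx": 0, "ry": 0, "rz": 0, "gripper": 40},
    {"x": 0, "y": 0, "z": 0.008, "rx": 0, "ry": 0, "rz": 0, "gripper": 40},
    {"x": 0, "y": 0, "z": 0.004, "rx": 0, "ry": 0, "rz": 0, "gripper": 40},
    {"x": 0, "y": 0, "z": 0.002, "rx": 0, "ry": 0, "rz": 0, "gripper": 40},
    {"x": 0, "y": 0, "z": 0, "rx": 0, "ry": 0, "rz": 0, "gripper": 40},
    {"x": 0, "y": 0, "z": 0, "rx": 0, "ry": 0, "rz": 0, "gripper": 40}
  ]
}}

```text
time: 14.48
ee_pos: [0.4814, 0.19, -0.0073]
orientation: [[-1.0, -0.003, 0.001], [-0.003, 1.0, 0.0], [-0.001, 0.0, -1.0]]
force: [0.4, 0.8, -0.3]
finger_gap: 0.0434
gripper_force: 61.3
```

Call:
{"method": "send_rows", "body": {
  "plan": [
    {"x": 0, "y": -0.002, "z": 0.002, "rx": 0, "ry": 0, "rz": 0, "gripper": 40},
    {"x": 0, "y": 0, "z": 0.0015, "rx": 0, "ry": 0, "rz": 0, "gripper": 40},
    {"x": 0, "y": 0, "z": 0.001, "rx": 0, "ry": 0, "rz": 0, "gripper": 40},
    {"x": 0, "y": 0, "z": 0, "rx": 0, "ry": 0, "rz": 0, "gripper": 40},
    {"x": 0, "y": 0, "z": 0, "rx": 0, "ry": 0, "rz": 0, "gripper": 40}
  ]
}}

```text
time: 14.9
ee_pos: [0.4812, 0.1877, -0.0118]
orientation: [[-1.0, -0.003, 0.001], [-0.003, 1.0, 0.0], [-0.001, 0.0, -1.0]]
force: [-0.6, -0.1, 3.9]
finger_gap: 0.044
gripper_force: 61.8
```

Call:
{"method": "send_rows", "body": {
  "plan": [
    {"x": 0, "y": 0, "z": 0, "rx": 0, "ry": 0, "rz": 0, "gripper": 75},
    {"x": 0, "y": 0, "z": 0, "rx": 0, "ry": 0, "rz": 0, "gripper": 75},
    {"x": 0, "y": 0, "z": 0, "rx": 0, "ry": 0, "rz": 0, "gripper": 75},
    {"x": 0, "y": 0, "z": 0, "rx": 0, "ry": 0, "rz": 0, "gripper": 75},
    {"x": 0, "y": 0, "z": -0.01, "rx": 0, "ry": 0, "rz": 0, "gripper": 75},
    {"x": 0, "y": 0, "z": -0.03, "rx": 0, "ry": 0, "rz": 0, "gripper": 75},
    {"x": 0, "y": 0, "z": -0.04, "rx": 0, "ry": 0, "rz": 0, "gripper": 75},
    {"x": 0, "y": 0, "z": -0.04, "rx": 0, "ry": 0, "rz": 0, "gripper": 75},
    {"x": 0, "y": 0, "z": -0.03, "rx": 0, "ry": 0, "rz": 0, "gripper": 75},
    {"x": 0, "y": 0, "z": 0, "rx": 0, "ry": 0, "rz": 0, "gripper": 75}
  ]
}}

```text
time: 15.73
ee_pos: [0.485, 0.1895, 0.1443]
orientation: [[-1.0, -0.003, 0.011], [-0.003, 1.0, 0.005], [-0.011, 0.005, -1.0]]
force: [0.2, 0.5, -0.5]
finger_gap: 0.0642
gripper_force: 0.0
```

```bash
python3 look.py w9 green:.043 blue:.024 white:.01
```

```text
15.73 [0.485  0.1895 0.1443] [[-1.0, -0.003, 0.011], [-0.003, 1.0, 0.005], [-0.011, 0.005, -1.0]] 0.06422218637326083 [ 0.2  0.5 -0.5]
green [278. 191.] circ [0.4806 0.1877 0.05  ] rect [0.4806 0.1882 0.0491 0.0448 0.1536]
blue [277. 187.] circ [0.4824 0.1877 0.0696] rect [0.4823 0.1878 0.0689 0.0667 0.1481]
white [450. 412.] circ [0.7226 0.3721 0.0429] rect [7.22400e-01 3.71800e-01 3.65000e-02 2.34000e-02 8.99355e+01]
white [111. 412.] circ [0.7224 0.0115 0.0431] rect [7.22100e-01 1.17000e-02 3.70000e-02 2.32000e-02 8.99356e+01]
white [302. 207.] circ [0.5575 0.1908 0.6016] rect [0.525  0.1905 0.3673 0.5588 0.3287]
```

Call:
{"method": "send_rows", "body": {
  "plan": [
    {"x": -0.014, "y": -0.022, "z": 0, "rx": 0, "ry": 0, "rz": 0, "gripper": 75},
    {"x": -0.02, "y": -0.033, "z": 0, "rx": 0, "ry": 0, "rz": 0, "gripper": 75},
    {"x": -0.02, "y": -0.033, "z": 0, "rx": 0, "ry": 0, "rz": 0, "gripper": 75},
    {"x": -0.02, "y": -0.033, "z": 0, "rx": 0, "ry": 0, "rz": 0, "gripper": 75},
    {"x": -0.02, "y": -0.033, "z": 0, "rx": 0, "ry": 0, "rz": 0, "gripper": 75},
    {"x": -0.02, "y": -0.033, "z": 0, "rx": 0, "ry": 0, "rz": 0, "gripper": 50},
    {"x": -0.02, "y": -0.026, "z": 0, "rx": 0, "ry": 0, "rz": 0, "gripper": 50},
    {"x": -0.005, "y": -0.01, "z": 0, "rx": 0, "ry": 0, "rz": 0, "gripper": 50},
    {"x": 0, "y": 0, "z": 0, "rx": 0, "ry": 0, "rz": 0, "gripper": 50},
    {"x": 0, "y": 0, "z": 0, "rx": 0, "ry": 0, "rz": 0, "gripper": 50}
  ]
}}

```text
time: 16.62
ee_pos: [0.6194, -0.0343, 0.1366]
orientation: [[-1.0, -0.003, -0.003], [-0.003, 1.0, 0.001], [0.003, 0.001, -1.0]]
force: [-0.8, 0.6, -0.1]
finger_gap: 0.0426
gripper_force: 0.0
```

```bash
python3 look.py w10 white:.01; python3 - <<'E'
import cv2,numpy as np
cv2.imwrite('pics/m1.png',np.hstack([cv2.resize(cv2.imread(f'pics/w{i}.png'),(400,300)) for i in(9,10)]))
E
```

```text
16.62 [ 0.6194 -0.0343  0.1366] [[-1.0, -0.003, -0.003], [-0.003, 1.0, 0.001], [0.003, 0.001, -1.0]] 0.042613394418743206 [-0.8  0.6 -0.1]
white [420. 409.] circ [0.8398 0.1111 0.0427] rect [8.44000e-01 1.05100e-01 4.20000e-02 2.06000e-02 3.57032e+01]
white [141. 409.] circ [ 0.8405 -0.1769  0.0425] rect [ 8.44600e-01 -1.71000e-01  2.07000e-02  4.18000e-02  5.50988e+01]
white [222. 376.] circ [ 0.7998 -0.0853  0.0399] rect [ 8.04200e-01 -9.23000e-02  3.95000e-02  2.08000e-02  3.21903e+01]
white [234. 207.] circ [ 0.7033 -0.0344  0.5962] rect [ 0.6494 -0.0346  0.3484  0.5508  0.2457]
```

View pics/m1.png

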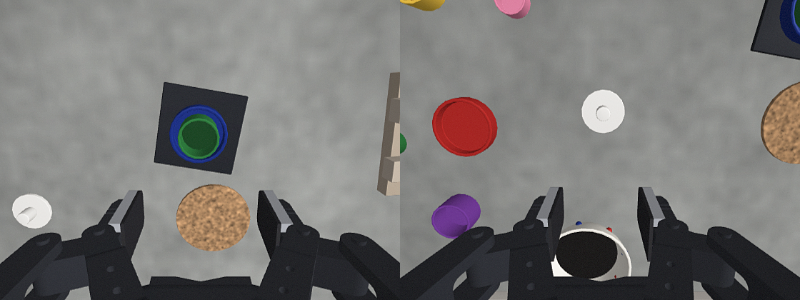

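Left: the green cup stands inside the blue saucer on the slate, pixel (200,140). Right: the lid at (603,110), red saucer empty at (464,127).

```bash
sed -i 's/white=\[(0,0,130)/white=[(0,0,205)/' h.py; python3 - <<'E'
from h import *
c=cam('wrist');print(c['state']['ee_pos'])
for z in(.01,.028):
  for b in blobs(c,'white',z,500,(180,80,400,260)): print(*b)
g=hsv(c)[...,2];print(g[154,284-30:284+30:6],g[100,200])
for col,z in dict(red=.018).items():
  for b in blobs(c,col,z,2000): print(*b)
E
```

```text
[ 0.61914906 -0.0327064   0.13685818]
white [282. 156.] circ [ 0.5896 -0.0311  0.0497] rect [ 0.5894 -0.0312  0.0482  0.0477  0.3182]
white [282. 156.] circ [ 0.5872 -0.0312  0.0468] rect [ 0.587  -0.0313  0.0454  0.0449  0.3182]
[231 230 231 235 232 234 248 232 231 232] 127
red [ 88. 176.] circ [ 0.6065 -0.1877  0.074 ] rect [ 0.607  -0.1877  0.0668  0.0734  6.4814]
```

Call:
{"method": "send_rows", "body": {
  "plan": [
    {"x": 0.015, "y": 0.0015, "z": 0.015, "rx": 0, "ry": 0, "rz": 0, "gripper": 45},
    {"x": 0.0146, "y": 0, "z": 0.03, "rx": 0, "ry": 0, "rz": 0, "gripper": 45},
    {"x": 0, "y": 0, "z": 0.035, "rx": 0, "ry": 0, "rz": 0, "gripper": 45},
    {"x": 0, "y": 0, "z": 0.03, "rx": 0, "ry": 0, "rz": 0, "gripper": 45},
    {"x": 0, "y": 0, "z": 0.022, "rx": 0, "ry": 0, "rz": 0, "gripper": 45},
    {"x": 0, "y": 0, "z": 0.013, "rx": 0, "ry": 0, "rz": 0, "gripper": 45},
    {"x": 0, "y": 0, "z": 0.007, "rx": 0, "ry": 0, "rz": 0, "gripper": 45},
    {"x": 0, "y": 0, "z": 0.003, "rx": 0, "ry": 0, "rz": 0, "gripper": 45},
    {"x": 0, "y": 0, "z": 0, "rx": 0, "ry": 0, "rz": 0, "gripper": 45},
    {"x": 0, "y": 0, "z": 0, "rx": 0, "ry": 0, "rz": 0, "gripper": 45}
  ]
}}

```text
time: 17.55
ee_pos: [0.592, -0.033, -0.0162]
orientation: [[-1.0, -0.004, 0.002], [-0.004, 1.0, 0.0], [-0.002, -0.0, -1.0]]
force: [0.4, 0.6, -0.7]
finger_gap: 0.0381
gripper_force: 0.0
```

```bash
python3 - <<'E'
from h import *
c=cam('wrist');s=c['state'];print(s['ee_pos'],s['finger_gap'],s['force'])
for b in blobs(c,'white',.01,2000,(150,100,420,380)): print(*b)
M=np.array(c['mount']);K=c['intrinsics'];d=c['range_z']
v,u=np.mgrid[0:420,0:560]
q=np.stack([(u-K[0,2])/K[0,0]*d,-(v-K[1,2])/K[1,1]*d,-d,np.ones_like(d)],-1)@M.T
# per side: depth-histogram of pad inner faces
for sg in(-1,1):
    k=(abs(q[...,0])<.013)&(abs(q[...,1]*sg-s['finger_gap']/2)<.004)&(d>0)
    print(np.histogram(q[...,2][k]*1000,bins=np.arange(-70,-20,3)))
k=(abs(q[...,0])<.02)&(abs(q[...,1])<.02)
w=q[k];print('knob top',np.percentile(w[:,2],1),'center',w[w[:,2]<np.percentile(w[:,2],1)+.003][:,:2].mean(0))
E
```

```text
[ 0.59202578 -0.03301578 -0.01615459] 0.03810512496195558 [ 0.39165194  0.58170233 -0.74699596]
white [285. 261.] circ [ 0.5891 -0.0313  0.05  ] rect [ 5.89000e-01 -3.20000e-02  4.68000e-02  4.95000e-02  7.34167e+01]
(array([136, 119, 123, 114, 104, 101,  91,  82,  71,  33,   3,   0,   0,
         0, 711,  26]), array([-70, -67, -64, -61, -58, -55, -52, -49, -46, -43, -40, -37, -34,
       -31, -28, -25, -22]))
(array([133, 116, 129, 105, 102,  99,  93,  76,  72,  37,   1,   0,   0,
         1, 793,  20]), array([-70, -67, -64, -61, -58, -55, -52, -49, -46, -43, -40, -37, -34,
       -31, -28, -25, -22]))
knob top -0.12725787551113038 center [ 0.0173833  -0.00010091]
```

Pad tips are now known: about 41.5 mm behind the TCP at this gap. Lowering 8 mm and closing on the knob.

Call:
{"method": "send_rows", "body": {
  "plan": [
    {"x": 0.0025, "y": 0.0015, "z": 0.005, "rx": 0, "ry": 0, "rz": 0, "gripper": 45},
    {"x": 0, "y": 0, "z": 0.003, "rx": 0, "ry": 0, "rz": 0, "gripper": 45},
    {"x": 0, "y": 0, "z": 0, "rx": 0, "ry": 0, "rz": 0, "gripper": 30},
    {"x": 0, "y": 0, "z": 0, "rx": 0, "ry": 0, "rz": 0, "gripper": 10},
    {"x": 0, "y": 0, "z": 0, "rx": 0, "ry": 0, "rz": 0, "gripper": 10},
    {"x": 0, "y": 0, "z": 0, "rx": 0, "ry": 0, "rz": 0, "gripper": 10},
    {"x": 0, "y": 0, "z": 0, "rx": 0, "ry": 0, "rz": 0, "gripper": 10},
    {"x": 0, "y": 0, "z": 0, "rx": 0, "ry": 0, "rz": 0, "gripper": 10}
  ]
}}

```text
time: 18.27
ee_pos: [0.5887, -0.0318, -0.0251]
orientation: [[-1.0, -0.003, 0.0], [-0.003, 1.0, 0.0], [-0.0, 0.0, -1.0]]
force: [-0.9, 0.5, 2.4]
finger_gap: 0.0132
gripper_force: 58.5
```

Call:
{"method": "send_rows", "body": {
  "plan": [
    {"x": 0, "y": 0, "z": -0.005, "rx": 0, "ry": 0, "rz": 0, "gripper": 10},
    {"x": 0, "y": 0, "z": -0.015, "rx": 0, "ry": 0, "rz": 0, "gripper": 10},
    {"x": 0, "y": 0, "z": -0.025, "rx": 0, "ry": 0, "rz": 0, "gripper": 10},
    {"x": 0, "y": 0, "z": -0.03, "rx": 0, "ry": 0, "rz": 0, "gripper": 10},
    {"x": 0, "y": 0, "z": -0.03, "rx": 0, "ry": 0, "rz": 0, "gripper": 10},
    {"x": 0.004, "y": 0.012, "z": -0.02, "rx": 0, "ry": 0, "rz": 0, "gripper": 10},
    {"x": 0.01, "y": 0.025, "z": -0.01, "rx": 0, "ry": 0, "rz": 0, "gripper": 10},
    {"x": 0.012, "y": 0.033, "z": 0, "rx": 0, "ry": 0, "rz": 0, "gripper": 10},
    {"x": 0.012, "y": 0.033, "z": 0, "rx": 0, "ry": 0, "rz": 0, "gripper": 10},
    {"x": 0.012, "y": 0.033, "z": 0, "rx": 0, "ry": 0, "rz": 0, "gripper": 10}
  ]
}}

```text
time: 19.1
ee_pos: [0.5376, 0.1051, 0.1103]
orientation: [[-1.0, -0.002, 0.001], [-0.002, 1.0, 0.0], [-0.001, 0.0, -1.0]]
force: [-0.2, 0.1, -0.7]
finger_gap: 0.0135
gripper_force: 58.6
```

Call:
{"method": "send_rows", "body": {
  "plan": [
    {"x": 0.012, "y": 0.033, "z": 0, "rx": 0, "ry": 0, "rz": 0, "gripper": 10},
    {"x": 0.008, "y": 0.022, "z": 0, "rx": 0, "ry": 0, "rz": 0, "gripper": 10},
    {"x": 0.004, "y": 0.011, "z": 0, "rx": 0, "ry": 0, "rz": 0, "gripper": 10},
    {"x": 0, "y": 0, "z": 0, "rx": 0, "ry": 0, "rz": 0, "gripper": 10},
    {"x": 0, "y": 0, "z": 0, "rx": 0, "ry": 0, "rz": 0, "gripper": 10},
    {"x": 0, "y": 0, "z": 0, "rx": 0, "ry": 0, "rz": 0, "gripper": 10}
  ]
}}

```text
time: 19.6
ee_pos: [0.5149, 0.1674, 0.1098]
orientation: [[-1.0, -0.001, 0.001], [-0.001, 1.0, -0.002], [-0.001, -0.002, -1.0]]
force: [-0.2, -0.3, -0.5]
finger_gap: 0.0133
gripper_force: 58.6
```

```bash
python3 look.py w11 green:.043 blue:.024 white:.13; python3 - <<'E'
from h import *
c=cam('wrist');s=c['state'];print(s['ee_pos'])
M=np.array(c['mount']);K=c['intrinsics'];d=c['range_z'];v,u=np.mgrid[0:420,0:560]
q=np.stack([(u-K[0,2])/K[0,0]*d,-(v-K[1,2])/K[1,1]*d,-d,np.ones_like(d)],-1)@M.T
w=(q[...,:3]@s['orientation'].T)+s['ee_pos']
m=cv2.inRange(hsv(c),np.array((50,80,20)),np.array((85,255,255)))>0
k=m&(abs(w[...,2]-.042)<.004)&(d>0)   # rim of the cup
(x,y),r=cv2.minEnclosingCircle(w[k][:,:2].astype(np.float32));print('rim',k.sum(),x,y,2*r,w[k][:,2].mean())
m=cv2.inRange(hsv(c),np.array((0,0,205)),np.array((180,60,255)))>0
k=m&(abs(q[...,2]+.0151)<.004)&(np.hypot(q[...,0],q[...,1])<.035)  # lid disc top in tool frame
(x,y),r=cv2.minEnclosingCircle(q[k][:,:2].astype(np.float32));print('lid tool',k.sum(),x,y,2*r)
E
```

```text
19.6 [0.5149 0.1674 0.1098] [[-1.0, -0.001, 0.001], [-0.001, 1.0, -0.002], [-0.001, -0.002, -1.0]] 0.013294881002688346 [-0.2 -0.3 -0.5]
green [311. 162.] circ [0.4818 0.187  0.0477] rect [0.4817 0.1877 0.0465 0.0451 0.1203]
blue [309. 159.] circ [0.4832 0.1873 0.0685] rect [0.4831 0.1877 0.0669 0.0669 0.1086]
white [282. 272.] circ [0.523  0.1677 0.0559] rect [ 0.5211  0.169   0.0521  0.0502 38.1464]
[0.51486621 0.16727515 0.10975922]
rim 992 0.48271411657333374 0.18785779178142548 0.04596036672592163 0.04249495171875909
lid tool 0 0.0 0.0 0.0
```

```bash
python3 - <<'E'
from h import *
c=cam('wrist');s=c['state'];print(s['ee_pos'])
for b in blobs(c,'white',.145,2000,(150,150,420,400)): print(*b)
E
```

```text
[0.514782   0.1674493  0.10972328]
white [282. 272.] circ [0.5155 0.1677 0.0507] rect [ 0.5137  0.1689  0.0473  0.0455 38.0997]
```

Call:
{"method": "send_rows", "body": {
  "plan": [
    {"x": 0.008, "y": 0.005, "z": 0, "rx": 0, "ry": 0, "rz": 0, "gripper": 10},
    {"x": 0.013, "y": 0.008, "z": 0.004, "rx": 0, "ry": 0, "rz": 0, "gripper": 10},
    {"x": 0.008, "y": 0.005, "z": 0.01, "rx": 0, "ry": 0, "rz": 0, "gripper": 10},
    {"x": 0.004, "y": 0.002, "z": 0.018, "rx": 0, "ry": 0, "rz": 0, "gripper": 10},
    {"x": 0, "y": 0, "z": 0.02, "rx": 0, "ry": 0, "rz": 0, "gripper": 10},
    {"x": 0, "y": 0, "z": 0.018, "rx": 0, "ry": 0, "rz": 0, "gripper": 10},
    {"x": 0, "y": 0, "z": 0.01, "rx": 0, "ry": 0, "rz": 0, "gripper": 10},
    {"x": 0, "y": 0, "z": 0.005, "rx": 0, "ry": 0, "rz": 0, "gripper": 10},
    {"x": 0, "y": 0, "z": 0, "rx": 0, "ry": 0, "rz": 0, "gripper": 10},
    {"x": 0, "y": 0, "z": 0, "rx": 0, "ry": 0, "rz": 0, "gripper": 10}
  ]
}}

```text
time: 20.58
ee_pos: [0.4811, 0.1898, 0.025]
orientation: [[-1.0, -0.003, 0.0], [-0.003, 1.0, 0.0], [-0.0, 0.0, -1.0]]
force: [0.2, -0.2, -0.4]
finger_gap: 0.0131
gripper_force: 58.6
```

```bash
sleep 0; python3 -c "
from h import *
s=get_state();p=s['ee_pos'];print(p,s['orientation'].T@(np.array([.4818,.1875,.0129])-p))"
```

```text
[0.48107965 0.18982679 0.02504049] [-0.00070875 -0.00233075  0.01214041]
```

Call:
{"method": "send_rows", "body": {
  "plan": [
    {"x": -0.0007, "y": -0.0022, "z": 0.002, "rx": 0, "ry": 0, "rz": 0, "gripper": 10},
    {"x": 0, "y": 0, "z": 0.003, "rx": 0, "ry": 0, "rz": 0, "gripper": 10},
    {"x": 0, "y": 0, "z": 0.003, "rx": 0, "ry": 0, "rz": 0, "gripper": 10},
    {"x": 0, "y": 0, "z": 0.002, "rx": 0, "ry": 0, "rz": 0, "gripper": 10},
    {"x": 0, "y": 0, "z": 0.001, "rx": 0, "ry": 0, "rz": 0, "gripper": 10},
    {"x": 0, "y": 0, "z": 0, "rx": 0, "ry": 0, "rz": 0, "gripper": 10},
    {"x": 0, "y": 0, "z": 0, "rx": 0, "ry": 0, "rz": 0, "gripper": 10}
  ]
}}

```text
time: 21.17
ee_pos: [0.4815, 0.1877, 0.0137]
orientation: [[-1.0, -0.004, -0.0], [-0.004, 1.0, -0.0], [0.0, -0.0, -1.0]]
force: [0.2, 0.8, -0.4]
finger_gap: 0.0127
gripper_force: 58.6
```

Not quite in contact; 1 mm more, then release and retreat.

Call:
{"method": "send_rows", "body": {
  "plan": [
    {"x": 0, "y": 0, "z": 0.0008, "rx": 0, "ry": 0, "rz": 0, "gripper": 10},
    {"x": 0, "y": 0, "z": 0.0004, "rx": 0, "ry": 0, "rz": 0, "gripper": 10},
    {"x": 0, "y": 0, "z": 0, "rx": 0, "ry": 0, "rz": 0, "gripper": 10},
    {"x": 0, "y": 0, "z": 0, "rx": 0, "ry": 0, "rz": 0, "gripper": 10}
  ]
}}

```text
time: 21.5
ee_pos: [0.4816, 0.1878, 0.0128]
orientation: [[-1.0, -0.004, 0.0], [-0.004, 1.0, 0.0], [-0.0, 0.0, -1.0]]
force: [0.5, -0.1, 3.5]
finger_gap: 0.0134
gripper_force: 58.9
```

Call:
{"method": "send_rows", "body": {
  "plan": [
    {"x": 0, "y": 0, "z": 0, "rx": 0, "ry": 0, "rz": 0, "gripper": 45},
    {"x": 0, "y": 0, "z": 0, "rx": 0, "ry": 0, "rz": 0, "gripper": 45},
    {"x": 0, "y": 0, "z": 0, "rx": 0, "ry": 0, "rz": 0, "gripper": 45},
    {"x": 0, "y": 0, "z": -0.005, "rx": 0, "ry": 0, "rz": 0, "gripper": 45},
    {"x": 0, "y": 0, "z": -0.015, "rx": 0, "ry": 0, "rz": 0, "gripper": 45},
    {"x": 0, "y": 0, "z": -0.03, "rx": 0, "ry": 0, "rz": 0, "gripper": 45},
    {"x": 0, "y": 0, "z": -0.04, "rx": 0, "ry": 0, "rz": 0, "gripper": 60},
    {"x": 0, "y": 0, "z": -0.04, "rx": 0, "ry": 0, "rz": 0, "gripper": 100},
    {"x": 0, "y": 0, "z": 0, "rx": 0, "ry": 0, "rz": 0, "gripper": 100},
    {"x": 0, "y": 0, "z": 0, "rx": 0, "ry": 0, "rz": 0, "gripper": 100}
  ]
}}

```text
time: 22.33
ee_pos: [0.4832, 0.1884, 0.1452]
orientation: [[-1.0, -0.003, 0.005], [-0.003, 1.0, 0.002], [-0.005, 0.002, -1.0]]
force: [0.4, -0.5, -1.2]
finger_gap: 0.0841
gripper_force: 0.0
```

```bash
python3 look.py w12 green:.043 blue:.024 white:.048; python3 - <<'E'
from h import *
c=cam('wrist');s=c['state'];M=np.array(c['mount']);K=c['intrinsics'];d=c['range_z'];v,u=np.mgrid[0:420,0:560]
q=np.stack([(u-K[0,2])/K[0,0]*d,-(v-K[1,2])/K[1,1]*d,-d,np.ones_like(d)],-1)@M.T
w=(q[...,:3]@s['orientation'].T)+s['ee_pos']
r=np.hypot(w[...,0]-.4822,w[...,1]-.1878);k=(r<.023)&(r>.012)&(d>0)
A=np.c_[w[k][:,:2],np.ones(k.sum())];print('disc plane z & slopes',np.median(w[k][:,2]),np.linalg.lstsq(A,w[k][:,2],rcond=None)[0],k.sum())
E
```

```text
22.33 [0.4832 0.1884 0.1452] [[-1.0, -0.003, 0.005], [-0.003, 1.0, 0.002], [-0.005, 0.002, -1.0]] 0.08410256751369138 [ 0.4 -0.5 -1.2]
blue [279. 193.] circ [0.4823 0.1878 0.0696] rect [0.4822 0.188  0.0684 0.067  0.2108]
white [279. 198.] circ [0.4827 0.1879 0.0496] rect [0.4827 0.1881 0.0488 0.0483 0.2111]
disc plane z & slopes 0.25920771586913594 [-5.30782216e+00 -1.32442707e-03  2.70408676e+00] 6898
```

The lid is at (279,198), concentric to 0.5 mm, with its disc measuring 49.6 mm at the seated height. Next is the red saucer.

Call:
{"method": "send_rows", "body": {
  "plan": [
    {"x": -0.01, "y": -0.025, "z": 0, "rx": 0, "ry": 0, "rz": 0, "gripper": 100},
    {"x": -0.015, "y": -0.038, "z": 0, "rx": 0, "ry": 0, "rz": 0, "gripper": 100},
    {"x": -0.015, "y": -0.038, "z": 0, "rx": 0, "ry": 0, "rz": 0, "gripper": 100},
    {"x": -0.015, "y": -0.038, "z": 0, "rx": 0, "ry": 0, "rz": 0, "gripper": 100},
    {"x": -0.015, "y": -0.038, "z": 0, "rx": 0, "ry": 0, "rz": 0, "gripper": 100},
    {"x": -0.015, "y": -0.038, "z": 0, "rx": 0, "ry": 0, "rz": 0, "gripper": 100},
    {"x": -0.015, "y": -0.038, "z": 0, "rx": 0, "ry": 0, "rz": 0, "gripper": 100},
    {"x": -0.015, "y": -0.038, "z": 0, "rx": 0, "ry": 0, "rz": 0, "gripper": 100},
    {"x": -0.015, "y": -0.038, "z": 0, "rx": 0, "ry": 0, "rz": 0, "gripper": 100},
    {"x": -0.012, "y": -0.038, "z": 0, "rx": 0, "ry": 0, "rz": 0, "gripper": 100}
  ]
}}

```text
time: 23.27
ee_pos: [0.6242, -0.1803, 0.1401]
orientation: [[-1.0, -0.004, -0.003], [-0.004, 1.0, 0.001], [0.003, 0.001, -1.0]]
force: [1.2, -0.8, 0.9]
finger_gap: 0.0853
gripper_force: 0.0
```

Call:
{"method": "send_rows", "body": {
  "plan": [
    {"x": 0, "y": -0.012, "z": 0, "rx": 0, "ry": 0, "rz": 0, "gripper": 100},
    {"x": 0, "y": 0, "z": 0, "rx": 0, "ry": 0, "rz": 0, "gripper": 100},
    {"x": 0, "y": 0, "z": 0, "rx": 0, "ry": 0, "rz": 0, "gripper": 100},
    {"x": 0, "y": 0, "z": 0, "rx": 0, "ry": 0, "rz": 0, "gripper": 100}
  ]
}}

```text
time: 23.6
ee_pos: [0.6239, -0.1883, 0.141]
orientation: [[-1.0, -0.005, -0.003], [-0.005, 1.0, 0.003], [0.003, 0.003, -1.0]]
force: [1.1, -0.1, 1.2]
finger_gap: 0.0855
gripper_force: 0.0
```

```bash
python3 look.py w13 red:.018 green:.028; python3 - <<'E'
from h import *
c=cam('wrist');s=c['state'];print(s['ee_pos'],[b for b in blobs(c,'red',.018,1000)])
E
```

```text
23.6 [ 0.6239 -0.1883  0.141 ] [[-1.0, -0.005, -0.003], [-0.005, 1.0, 0.003], [0.003, 0.003, -1.0]] 0.08546705298884888 [ 1.1 -0.1  1.2]
red [276. 171.] circ [ 0.607  -0.1915  0.0678] rect [ 0.6072 -0.1912  0.0669  0.0665  0.3563]
green [164. 195.] circ [ 0.625  -0.2806  0.0367] rect [ 6.2450e-01 -2.8130e-01  2.9300e-02  3.6100e-02  4.3221e+01]
[ 0.62429025 -0.18805332  0.14148374] [('red', array([276., 170.]), 'circ', array([ 0.607 , -0.1917,  0.0681]), 'rect', array([ 0.607 , -0.1917,  0.0669,  0.0666,  0.4075]))]
```

Call:
{"method": "send_rows", "body": {
  "plan": [
    {"x": 0.009, "y": -0.0017, "z": 0.015, "rx": 0, "ry": 0, "rz": 0, "gripper": 100},
    {"x": 0.008, "y": -0.0017, "z": 0.03, "rx": 0, "ry": 0, "rz": 0, "gripper": 100},
    {"x": 0, "y": 0, "z": 0.035, "rx": 0, "ry": 0, "rz": 0, "gripper": 100},
    {"x": 0, "y": 0, "z": 0.035, "rx": 0, "ry": 0, "rz": 0, "gripper": 100},
    {"x": 0, "y": 0, "z": 0.025, "rx": 0, "ry": 0, "rz": 0, "gripper": 100},
    {"x": 0, "y": 0, "z": 0.015, "rx": 0, "ry": 0, "rz": 0, "gripper": 100},
    {"x": 0, "y": 0, "z": 0.01, "rx": 0, "ry": 0, "rz": 0, "gripper": 100},
    {"x": 0, "y": 0, "z": 0.006, "rx": 0, "ry": 0, "rz": 0, "gripper": 100},
    {"x": 0, "y": 0, "z": 0, "rx": 0, "ry": 0, "rz": 0, "gripper": 100},
    {"x": 0, "y": 0, "z": 0, "rx": 0, "ry": 0, "rz": 0, "gripper": 100}
  ]
}}

```text
time: 24.53
ee_pos: [0.6086, -0.194, -0.0277]
orientation: [[-1.0, -0.004, 0.001], [-0.004, 1.0, -0.0], [-0.001, -0.0, -1.0]]
force: [0.4, -0.3, 0.4]
finger_gap: 0.0851
gripper_force: 0.0
```

Call:
{"method": "send_rows", "body": {
  "plan": [
    {"x": 0.001, "y": 0.0015, "z": 0.006, "rx": 0, "ry": 0, "rz": 0, "gripper": 100},
    {"x": 0, "y": 0, "z": 0.004, "rx": 0, "ry": 0, "rz": 0, "gripper": 100},
    {"x": 0, "y": 0, "z": 0.002, "rx": 0, "ry": 0, "rz": 0, "gripper": 100},
    {"x": 0, "y": 0, "z": 0, "rx": 0, "ry": 0, "rz": 0, "gripper": 60},
    {"x": 0, "y": 0, "z": 0, "rx": 0, "ry": 0, "rz": 0, "gripper": 60},
    {"x": 0, "y": 0, "z": 0, "rx": 0, "ry": 0, "rz": 0, "gripper": 60},
    {"x": 0, "y": 0, "z": 0, "rx": 0, "ry": 0, "rz": 0, "gripper": 60},
    {"x": 0, "y": 0, "z": 0, "rx": 0, "ry": 0, "rz": 0, "gripper": 60}
  ]
}}

```text
time: 25.2
ee_pos: [0.6067, -0.1927, -0.0395]
orientation: [[-1.0, -0.003, -0.0], [-0.003, 1.0, 0.0], [0.0, 0.0, -1.0]]
force: [-2.1, 0.2, 6.5]
finger_gap: 0.0662
gripper_force: 65.5
```

Call:
{"method": "send_rows", "body": {
  "plan": [
    {"x": 0, "y": 0, "z": -0.005, "rx": 0, "ry": 0, "rz": 0, "gripper": 60},
    {"x": 0, "y": 0, "z": -0.012, "rx": 0, "ry": 0, "rz": 0, "gripper": 60},
    {"x": 0, "y": 0, "z": -0.02, "rx": 0, "ry": 0, "rz": 0, "gripper": 60},
    {"x": 0, "y": 0, "z": -0.025, "rx": 0, "ry": 0, "rz": 0, "gripper": 60},
    {"x": 0, "y": 0, "z": -0.025, "rx": 0, "ry": 0, "rz": 0, "gripper": 60},
    {"x": 0, "y": 0.01, "z": -0.01, "rx": 0, "ry": 0, "rz": 0, "gripper": 60},
    {"x": 0, "y": 0.02, "z": -0.003, "rx": 0, "ry": 0, "rz": 0, "gripper": 60},
    {"x": 0.001, "y": 0.03, "z": 0, "rx": 0, "ry": 0, "rz": 0, "gripper": 60},
    {"x": 0.001, "y": 0.038, "z": 0, "rx": 0, "ry": 0, "rz": 0, "gripper": 60},
    {"x": 0.001, "y": 0.038, "z": 0, "rx": 0, "ry": 0, "rz": 0, "gripper": 60}
  ]
}}

```text
time: 26.03
ee_pos: [0.6029, -0.0554, 0.0597]
orientation: [[-1.0, -0.002, 0.0], [-0.002, 1.0, 0.0], [-0.0, 0.0, -1.0]]
force: [0.4, 0.9, -1.8]
finger_gap: 0.066
gripper_force: 67.1
```

Call:
{"method": "send_rows", "body": {
  "plan": [
    {"x": 0, "y": 0.038, "z": 0, "rx": 0, "ry": 0, "rz": 0, "gripper": 60},
    {"x": 0, "y": 0.038, "z": 0, "rx": 0, "ry": 0, "rz": 0, "gripper": 60},
    {"x": 0, "y": 0.038, "z": 0, "rx": 0, "ry": 0, "rz": 0, "gripper": 60},
    {"x": 0, "y": 0.038, "z": 0, "rx": 0, "ry": 0, "rz": 0, "gripper": 60},
    {"x": 0, "y": 0.038, "z": 0, "rx": 0, "ry": 0, "rz": 0, "gripper": 60},
    {"x": 0, "y": 0.034, "z": 0, "rx": 0, "ry": 0, "rz": 0, "gripper": 60},
    {"x": 0, "y": 0.02, "z": 0, "rx": 0, "ry": 0, "rz": 0, "gripper": 60},
    {"x": 0, "y": 0.01, "z": 0, "rx": 0, "ry": 0, "rz": 0, "gripper": 60},
    {"x": 0, "y": 0, "z": 0, "rx": 0, "ry": 0, "rz": 0, "gripper": 60},
    {"x": 0, "y": 0, "z": 0, "rx": 0, "ry": 0, "rz": 0, "gripper": 60}
  ]
}}

```text
time: 26.87
ee_pos: [0.6021, 0.1961, 0.0593]
orientation: [[-1.0, -0.003, -0.0], [-0.003, 1.0, -0.001], [0.0, -0.001, -1.0]]
force: [0.2, -0.5, -1.5]
finger_gap: 0.0663
gripper_force: 67.1
```

```bash
python3 look.py w14 red:.1195; python3 -c "
from h import *
s=get_state();p=s['ee_pos'];print(p,s['orientation'].T@(np.array([.6025,.2072,-.0335])-p),s['joint_pos'])"
```

```text
26.87 [0.6021 0.1961 0.0593] [[-1.0, -0.003, -0.0], [-0.003, 1.0, -0.001], [0.0, -0.001, -1.0]] 0.06632335555138694 [ 0.2 -0.5 -1.5]
red [280. 295.] circ [0.5991 0.1962 0.0699] rect [0.5993 0.1962 0.0694 0.0646 0.2838]
[0.60245832 0.19447438 0.05940307] [-9.17718802e-05  1.29310546e-02  9.28746612e-02] [-0.43812398  0.76806734  0.13430644  1.68025232 -0.14119893  0.70379864
  1.33895534]
```

Call:
{"method": "send_rows", "body": {
  "plan": [
    {"x": -0.0005, "y": 0.006, "z": 0.004, "rx": 0, "ry": 0, "rz": 0, "gripper": 60},
    {"x": 0, "y": 0.0055, "z": 0.012, "rx": 0, "ry": 0, "rz": 0, "gripper": 60},
    {"x": 0, "y": 0, "z": 0.02, "rx": 0, "ry": 0, "rz": 0, "gripper": 60},
    {"x": 0, "y": 0, "z": 0.02, "rx": 0, "ry": 0, "rz": 0, "gripper": 60},
    {"x": 0, "y": 0, "z": 0.015, "rx": 0, "ry": 0, "rz": 0, "gripper": 60},
    {"x": 0, "y": 0, "z": 0.01, "rx": 0, "ry": 0, "rz": 0, "gripper": 60},
    {"x": 0, "y": 0, "z": 0.004, "rx": 0, "ry": 0, "rz": 0, "gripper": 60},
    {"x": 0, "y": 0, "z": 0.002, "rx": 0, "ry": 0, "rz": 0, "gripper": 60},
    {"x": 0, "y": 0, "z": 0, "rx": 0, "ry": 0, "rz": 0, "gripper": 60},
    {"x": 0, "y": 0, "z": 0, "rx": 0, "ry": 0, "rz": 0, "gripper": 60}
  ]
}}

```text
time: 27.75
ee_pos: [0.6036, 0.2088, -0.0268]
orientation: [[-1.0, -0.003, 0.001], [-0.003, 1.0, 0.0], [-0.001, 0.0, -1.0]]
force: [0.8, -0.5, -1.6]
finger_gap: 0.0663
gripper_force: 67.1
```

Call:
{"method": "send_rows", "body": {
  "plan": [
    {"x": 0.0005, "y": -0.0015, "z": 0.003, "rx": 0, "ry": 0, "rz": 0, "gripper": 60},
    {"x": 0, "y": 0, "z": 0.0025, "rx": 0, "ry": 0, "rz": 0, "gripper": 60},
    {"x": 0, "y": 0, "z": 0.001, "rx": 0, "ry": 0, "rz": 0, "gripper": 60},
    {"x": 0, "y": 0, "z": 0, "rx": 0, "ry": 0, "rz": 0, "gripper": 60},
    {"x": 0, "y": 0, "z": 0, "rx": 0, "ry": 0, "rz": 0, "gripper": 60}
  ]
}}

```text
time: 28.17
ee_pos: [0.6026, 0.207, -0.0334]
orientation: [[-1.0, -0.003, 0.0], [-0.003, 1.0, 0.0], [-0.0, 0.0, -1.0]]
force: [-0.8, 0.2, 3.3]
finger_gap: 0.0659
gripper_force: 67.6
```

Call:
{"method": "send_rows", "body": {
  "plan": [
    {"x": 0, "y": 0, "z": 0, "rx": 0, "ry": 0, "rz": 0, "gripper": 100},
    {"x": 0, "y": 0, "z": 0, "rx": 0, "ry": 0, "rz": 0, "gripper": 100},
    {"x": 0, "y": 0, "z": 0, "rx": 0, "ry": 0, "rz": 0, "gripper": 100},
    {"x": 0, "y": 0, "z": 0, "rx": 0, "ry": 0, "rz": 0, "gripper": 100},
    {"x": 0, "y": 0, "z": -0.01, "rx": 0, "ry": 0, "rz": 0, "gripper": 100},
    {"x": 0, "y": 0, "z": -0.03, "rx": 0, "ry": 0, "rz": 0, "gripper": 100},
    {"x": 0, "y": 0, "z": -0.04, "rx": 0, "ry": 0, "rz": 0, "gripper": 80},
    {"x": 0, "y": 0, "z": -0.04, "rx": 0, "ry": 0, "rz": 0, "gripper": 80},
    {"x": 0, "y": 0, "z": -0.04, "rx": 0, "ry": 0, "rz": 0, "gripper": 80},
    {"x": 0, "y": 0, "z": -0.02, "rx": 0, "ry": 0, "rz": 0, "gripper": 80}
  ]
}}

```text
time: 29.0
ee_pos: [0.6051, 0.2079, 0.1521]
orientation: [[-1.0, -0.003, 0.007], [-0.003, 1.0, 0.003], [-0.007, 0.003, -1.0]]
force: [2.2, -0.2, -0.4]
finger_gap: 0.0685
gripper_force: 0.0
```

```bash
python3 look.py w15 red:.024 cork:.006 blue:.024 white:.048
```

```text
29.0 [0.6051 0.2079 0.1521] [[-1.0, -0.003, 0.007], [-0.003, 1.0, 0.003], [-0.007, 0.003, -1.0]] 0.06845916383370154 [ 2.2 -0.2 -0.4]
red [279. 186.] circ [0.6027 0.2072 0.0693] rect [ 0.6027  0.2076  0.0671  0.0681 62.2986]
cork [279. 181.] circ [0.6036 0.2076 0.1001] rect [ 0.6035  0.2073  0.0985  0.0989 47.5026]
blue [253.  41.] circ [0.4841 0.1876 0.0684] rect [0.4901 0.1877 0.0554 0.0668 0.3038]
white [252.  27.] circ [0.4832 0.1879 0.0495] rect [0.4877 0.1879 0.0398 0.0488 0.3038]
```

Call:
{"method": "send_rows", "body": {
  "plan": [
    {"x": 0.008, "y": -0.025, "z": 0, "rx": 0, "ry": 0, "rz": 0, "gripper": 80},
    {"x": 0.01, "y": -0.04, "z": 0, "rx": 0, "ry": 0, "rz": 0, "gripper": 80},
    {"x": 0.01, "y": -0.04, "z": 0, "rx": 0, "ry": 0, "rz": 0, "gripper": 80},
    {"x": 0.01, "y": -0.04, "z": 0, "rx": 0, "ry": 0, "rz": 0, "gripper": 80},
    {"x": 0.01, "y": -0.04, "z": 0, "rx": 0, "ry": 0, "rz": 0, "gripper": 80},
    {"x": 0.01, "y": -0.04, "z": 0, "rx": 0, "ry": 0, "rz": 0, "gripper": 80},
    {"x": 0.01, "y": -0.04, "z": 0, "rx": 0, "ry": 0, "rz": 0, "gripper": 80},
    {"x": 0.01, "y": -0.04, "z": 0, "rx": 0, "ry": 0, "rz": 0, "gripper": 80},
    {"x": 0.01, "y": -0.04, "z": 0, "rx": 0, "ry": 0, "rz": 0, "gripper": 80},
    {"x": 0.01, "y": -0.04, "z": 0, "rx": 0, "ry": 0, "rz": 0, "gripper": 80}
  ]
}}

```text
time: 29.88
ee_pos: [0.5049, -0.1799, 0.1465]
orientation: [[-1.0, -0.004, 0.0], [-0.004, 1.0, -0.0], [-0.0, -0.0, -1.0]]
force: [0.5, -0.2, -0.2]
finger_gap: 0.0684
gripper_force: 0.0
```

Call:
{"method": "send_rows", "body": {
  "plan": [
    {"x": 0.01, "y": -0.025, "z": 0, "rx": 0, "ry": 0, "rz": 0, "gripper": 80},
    {"x": 0, "y": -0.006, "z": 0, "rx": 0, "ry": 0, "rz": 0, "gripper": 80},
    {"x": 0, "y": 0, "z": 0, "rx": 0, "ry": 0, "rz": 0, "gripper": 80},
    {"x": 0, "y": 0, "z": 0, "rx": 0, "ry": 0, "rz": 0, "gripper": 80},
    {"x": 0, "y": 0, "z": 0, "rx": 0, "ry": 0, "rz": 0, "gripper": 80}
  ]
}}

```text
time: 30.3
ee_pos: [0.4967, -0.207, 0.146]
orientation: [[-1.0, -0.006, 0.0], [-0.006, 1.0, 0.001], [-0.0, 0.001, -1.0]]
force: [0.0, 1.1, -0.4]
finger_gap: 0.0683
gripper_force: 0.0
```

```bash
python3 look.py w16 yellow:.032; python3 look.py w17 yellow:.032
```

```text
30.3 [ 0.4967 -0.207   0.146 ] [[-1.0, -0.006, 0.0], [-0.006, 1.0, 0.001], [-0.0, 0.001, -1.0]] 0.06829342832612674 [ 0.   1.1 -0.4]
yellow [267. 149.] circ [ 0.4606 -0.2178  0.0469] rect [ 0.4608 -0.2176  0.0449  0.0459 44.4217]
30.35 [ 0.4967 -0.2068  0.146 ] [[-1.0, -0.007, 0.0], [-0.007, 1.0, 0.001], [-0.0, 0.001, -1.0]] 0.0680012233009679 [ 0.4  0.3 -0.1]
yellow [266. 149.] circ [ 0.4606 -0.2177  0.0469] rect [ 0.4607 -0.2178  0.0456  0.0451 25.587 ]
```

Call:
{"method": "send_rows", "body": {
  "plan": [
    {"x": 0.018, "y": -0.005, "z": 0.01, "rx": 0, "ry": 0, "rz": 0, "gripper": 80},
    {"x": 0.018, "y": -0.0057, "z": 0.02, "rx": 0, "ry": 0, "rz": 0, "gripper": 80},
    {"x": 0, "y": 0, "z": 0.035, "rx": 0, "ry": 0, "rz": 0, "gripper": 80},
    {"x": 0, "y": 0, "z": 0.035, "rx": 0, "ry": 0, "rz": 0, "gripper": 80},
    {"x": 0, "y": 0, "z": 0.025, "rx": 0, "ry": 0, "rz": 0, "gripper": 80},
    {"x": 0, "y": 0, "z": 0.018, "rx": 0, "ry": 0, "rz": 0, "gripper": 80},
    {"x": 0, "y": 0, "z": 0.01, "rx": 0, "ry": 0, "rz": 0, "gripper": 80},
    {"x": 0, "y": 0, "z": 0.007, "rx": 0, "ry": 0, "rz": 0, "gripper": 80},
    {"x": 0, "y": 0, "z": 0, "rx": 0, "ry": 0, "rz": 0, "gripper": 80},
    {"x": 0, "y": 0, "z": 0, "rx": 0, "ry": 0, "rz": 0, "gripper": 80}
  ]
}}

```text
time: 31.23
ee_pos: [0.4606, -0.2198, -0.0135]
orientation: [[-1.0, -0.004, 0.001], [-0.004, 1.0, -0.0], [-0.001, -0.0, -1.0]]
force: [0.3, -0.1, -0.2]
finger_gap: 0.0683
gripper_force: 0.0
```

Call:
{"method": "send_rows", "body": {
  "plan": [
    {"x": 0, "y": 0.002, "z": 0.005, "rx": 0, "ry": 0, "rz": 0, "gripper": 80},
    {"x": 0, "y": 0, "z": 0.003, "rx": 0, "ry": 0, "rz": 0, "gripper": 70},
    {"x": 0, "y": 0, "z": 0, "rx": 0, "ry": 0, "rz": 0, "gripper": 60},
    {"x": 0, "y": 0, "z": 0, "rx": 0, "ry": 0, "rz": 0, "gripper": 40},
    {"x": 0, "y": 0, "z": 0, "rx": 0, "ry": 0, "rz": 0, "gripper": 40},
    {"x": 0, "y": 0, "z": 0, "rx": 0, "ry": 0, "rz": 0, "gripper": 40},
    {"x": 0, "y": 0, "z": 0, "rx": 0, "ry": 0, "rz": 0, "gripper": 40},
    {"x": 0, "y": 0, "z": 0, "rx": 0, "ry": 0, "rz": 0, "gripper": 40}
  ]
}}

```text
time: 31.9
ee_pos: [0.4601, -0.2179, -0.0212]
orientation: [[-1.0, -0.004, 0.001], [-0.004, 1.0, 0.0], [-0.001, 0.0, -1.0]]
force: [-1.5, 0.6, 4.9]
finger_gap: 0.0439
gripper_force: 60.2
```

Call:
{"method": "send_rows", "body": {
  "plan": [
    {"x": 0, "y": 0, "z": -0.005, "rx": 0, "ry": 0, "rz": 0, "gripper": 40},
    {"x": 0, "y": 0, "z": -0.012, "rx": 0, "ry": 0, "rz": 0, "gripper": 40},
    {"x": 0, "y": 0, "z": -0.02, "rx": 0, "ry": 0, "rz": 0, "gripper": 40},
    {"x": 0, "y": 0, "z": -0.025, "rx": 0, "ry": 0, "rz": 0, "gripper": 40},
    {"x": 0, "y": 0, "z": -0.025, "rx": 0, "ry": 0, "rz": 0, "gripper": 40},
    {"x": -0.006, "y": 0.01, "z": -0.01, "rx": 0, "ry": 0, "rz": 0, "gripper": 40},
    {"x": -0.012, "y": 0.02, "z": -0.003, "rx": 0, "ry": 0, "rz": 0, "gripper": 40},
    {"x": -0.018, "y": 0.03, "z": 0, "rx": 0, "ry": 0, "rz": 0, "gripper": 40},
    {"x": -0.018, "y": 0.035, "z": 0, "rx": 0, "ry": 0, "rz": 0, "gripper": 40},
    {"x": -0.018, "y": 0.035, "z": 0, "rx": 0, "ry": 0, "rz": 0, "gripper": 40}
  ]
}}

```text
time: 32.73
ee_pos: [0.532, -0.087, 0.0787]
orientation: [[-1.0, -0.002, 0.001], [-0.002, 1.0, -0.0], [-0.001, -0.0, -1.0]]
force: [1.0, -0.8, -1.2]
finger_gap: 0.0433
gripper_force: 61.2
```

Call:
{"method": "send_rows", "body": {
  "plan": [
    {"x": -0.018, "y": 0.035, "z": 0, "rx": 0, "ry": 0, "rz": 0, "gripper": 40},
    {"x": -0.018, "y": 0.035, "z": 0, "rx": 0, "ry": 0, "rz": 0, "gripper": 40},
    {"x": -0.018, "y": 0.035, "z": 0, "rx": 0, "ry": 0, "rz": 0, "gripper": 40},
    {"x": -0.012, "y": 0.037, "z": 0, "rx": 0, "ry": 0, "rz": 0, "gripper": 40},
    {"x": -0.004, "y": 0.038, "z": 0, "rx": 0, "ry": 0, "rz": 0, "gripper": 40},
    {"x": 0, "y": 0.038, "z": 0, "rx": 0, "ry": 0, "rz": 0, "gripper": 40},
    {"x": 0, "y": 0.035, "z": 0, "rx": 0, "ry": 0, "rz": 0, "gripper": 40},
    {"x": 0, "y": 0.025, "z": 0, "rx": 0, "ry": 0, "rz": 0, "gripper": 40},
    {"x": 0, "y": 0.012, "z": 0, "rx": 0, "ry": 0, "rz": 0, "gripper": 40},
    {"x": 0, "y": 0.005, "z": 0, "rx": 0, "ry": 0, "rz": 0, "gripper": 40}
  ]
}}

```text
time: 33.57
ee_pos: [0.5997, 0.2106, 0.078]
orientation: [[-1.0, -0.007, -0.0], [-0.007, 1.0, 0.001], [0.0, 0.001, -1.0]]
force: [0.6, -0.3, -0.7]
finger_gap: 0.0438
gripper_force: 61.2
```

Call:
{"method": "send_rows", "body": {
  "plan": [
    {"x": 0, "y": 0, "z": 0, "rx": 0, "ry": 0, "rz": 0, "gripper": 40},
    {"x": 0, "y": 0, "z": 0, "rx": 0, "ry": 0, "rz": 0, "gripper": 40}
  ]
}}

```text
time: 33.73
ee_pos: [0.6007, 0.2047, 0.0781]
orientation: [[-1.0, -0.001, -0.0], [-0.001, 1.0, -0.002], [0.0, -0.002, -1.0]]
force: [0.3, -0.6, -0.5]
finger_gap: 0.0436
gripper_force: 61.2
```

```bash
python3 look.py w18 red:.024 yellow:.13; python3 -c "
from h import *
s=get_state();p=s['ee_pos'];print(p,s['orientation'].T@(np.array([.6022,.2074,-.0102])-p))"
```

```text
33.73 [0.6007 0.2047 0.0781] [[-1.0, -0.001, -0.0], [-0.001, 1.0, -0.002], [0.0, -0.002, -1.0]] 0.0435570609616459 [ 0.3 -0.6 -0.5]
red [285. 206.] circ [0.6015 0.2073 0.0686] rect [5.93200e-01 2.07900e-01 6.71000e-02 5.16000e-02 8.66623e+01]
yellow [281. 217.] circ [0.5834 0.205  0.0834] rect [0.5834 0.2062 0.0825 0.05   0.1486]
[0.60082632 0.20420981 0.07814438] [-0.00137216  0.00336616  0.08833787]
```

Call:
{"method": "send_rows", "body": {
  "plan": [
    {"x": -0.0013, "y": 0.002, "z": 0.005, "rx": 0, "ry": 0, "rz": 0, "gripper": 40},
    {"x": 0, "y": 0, "z": 0.018, "rx": 0, "ry": 0, "rz": 0, "gripper": 40},
    {"x": 0, "y": 0, "z": 0.02, "rx": 0, "ry": 0, "rz": 0, "gripper": 40},
    {"x": 0, "y": 0, "z": 0.016, "rx": 0, "ry": 0, "rz": 0, "gripper": 40},
    {"x": 0, "y": 0, "z": 0.012, "rx": 0, "ry": 0, "rz": 0, "gripper": 40},
    {"x": 0, "y": 0, "z": 0.008, "rx": 0, "ry": 0, "rz": 0, "gripper": 40},
    {"x": 0, "y": 0, "z": 0.004, "rx": 0, "ry": 0, "rz": 0, "gripper": 40},
    {"x": 0, "y": 0, "z": 0.001, "rx": 0, "ry": 0, "rz": 0, "gripper": 40},
    {"x": 0, "y": 0, "z": 0, "rx": 0, "ry": 0, "rz": 0, "gripper": 40},
    {"x": 0, "y": 0, "z": 0, "rx": 0, "ry": 0, "rz": 0, "gripper": 40}
  ]
}}

```text
time: 34.62
ee_pos: [0.6024, 0.2096, -0.0052]
orientation: [[-1.0, -0.003, 0.001], [-0.003, 1.0, 0.0], [-0.001, 0.0, -1.0]]
force: [0.2, -0.7, -0.4]
finger_gap: 0.0437
gripper_force: 61.2
```

Call:
{"method": "send_rows", "body": {
  "plan": [
    {"x": 0, "y": -0.002, "z": 0.002, "rx": 0, "ry": 0, "rz": 0, "gripper": 40},
    {"x": 0, "y": 0, "z": 0.002, "rx": 0, "ry": 0, "rz": 0, "gripper": 40},
    {"x": 0, "y": 0, "z": 0.001, "rx": 0, "ry": 0, "rz": 0, "gripper": 40},
    {"x": 0, "y": 0, "z": 0, "rx": 0, "ry": 0, "rz": 0, "gripper": 40},
    {"x": 0, "y": 0, "z": 0, "rx": 0, "ry": 0, "rz": 0, "gripper": 40}
  ]
}}

```text
time: 35.03
ee_pos: [0.6022, 0.2072, -0.0101]
orientation: [[-1.0, -0.003, 0.001], [-0.003, 1.0, 0.0], [-0.001, 0.0, -1.0]]
force: [-1.2, -1.9, 5.8]
finger_gap: 0.0432
gripper_force: 61.8
```

Seated. Releasing, retreating and taking a final check.

Call:
{"method": "send_rows", "body": {
  "plan": [
    {"x": 0, "y": 0, "z": 0, "rx": 0, "ry": 0, "rz": 0, "gripper": 75},
    {"x": 0, "y": 0, "z": 0, "rx": 0, "ry": 0, "rz": 0, "gripper": 75},
    {"x": 0, "y": 0, "z": 0, "rx": 0, "ry": 0, "rz": 0, "gripper": 75},
    {"x": 0, "y": 0, "z": 0, "rx": 0, "ry": 0, "rz": 0, "gripper": 75},
    {"x": 0, "y": 0, "z": -0.01, "rx": 0, "ry": 0, "rz": 0, "gripper": 75},
    {"x": 0, "y": 0, "z": -0.03, "rx": 0, "ry": 0, "rz": 0, "gripper": 75},
    {"x": 0, "y": 0, "z": -0.04, "rx": 0, "ry": 0, "rz": 0, "gripper": 75},
    {"x": 0, "y": 0, "z": -0.04, "rx": 0, "ry": 0, "rz": 0, "gripper": 75},
    {"x": -0.02, "y": 0, "z": -0.03, "rx": 0, "ry": 0, "rz": 0, "gripper": 75},
    {"x": -0.02, "y": 0, "z": -0.02, "rx": 0, "ry": 0, "rz": 0, "gripper": 75}
  ]
}}

```text
time: 35.87
ee_pos: [0.6431, 0.2085, 0.1643]
orientation: [[-1.0, -0.004, 0.005], [-0.004, 1.0, 0.002], [-0.005, 0.002, -1.0]]
force: [0.8, -0.1, 0.3]
finger_gap: 0.0639
gripper_force: 0.0
```

Call:
{"method": "send_rows", "body": {
  "plan": [
    {"x": 0, "y": 0, "z": 0, "rx": 0, "ry": 0, "rz": 0, "gripper": 75},
    {"x": 0, "y": 0, "z": 0, "rx": 0, "ry": 0, "rz": 0, "gripper": 75},
    {"x": 0, "y": 0, "z": 0, "rx": 0, "ry": 0, "rz": 0, "gripper": 75},
    {"x": 0, "y": 0, "z": 0, "rx": 0, "ry": 0, "rz": 0, "gripper": 75}
  ]
}}

```text
time: 36.2
ee_pos: [0.6397, 0.2076, 0.1576]
orientation: [[-1.0, -0.004, -0.004], [-0.004, 1.0, -0.001], [0.004, -0.001, -1.0]]
force: [-0.4, 0.2, 0.0]
finger_gap: 0.064
gripper_force: 0.0
```

```bash
python3 look.py w19 red:.024 cork:.006 yellow:.043 blue:.024 white:.048; python3 -c "
from h import *
c=cam('side');cv2.imwrite('pics/side2.png',np.hstack([cv2.resize(cv2.imread('pics/w19.png'),(400,300)),cv2.resize(c['frame'][150:390,140:460,::-1],(400,300))]))"
```

```text
36.2 [0.6397 0.2076 0.1576] [[-1.0, -0.004, -0.004], [-0.004, 1.0, -0.001], [0.004, -0.001, -1.0]] 0.0639801161337268 [-0.4  0.2  0. ]
red [280. 146.] circ [0.6035 0.2072 0.0678] rect [0.6037 0.2072 0.0667 0.0667 0.2914]
cork [280. 143.] circ [0.6037 0.2076 0.0998] rect [ 0.6038  0.2075  0.0988  0.0989 50.1314]
yellow [273. 131.] circ [0.5997 0.2074 0.0879] rect [0.5997 0.2075 0.0863 0.0869 0.2916]
blue [256.  17.] circ [0.4946 0.1882 0.0641] rect [0.5066 0.1883 0.0255 0.0639 0.2919]
white [253.   4.] circ [0.4996 0.188  0.0349] rect [0.5034 0.188  0.0075 0.0347 0.2919]
```

View pics/side2.png

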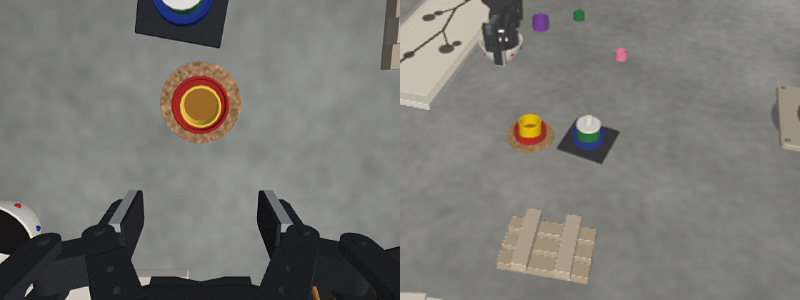

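Both stacks look seated, level and centred. In the left half the cork stack is at (200,104). In the right half the yellow-in-red stack is at (530,130) and the blue-green-lid stack at (588,132). The arm is clear, so I'm handing in.

```bash
python3 -c "
from cell import *
print(sign_off())"
```

```text
the job is handed in; nothing more can be done
None
```

I handed the job in at about 36 s: blue saucer, green cup and lid are stacked on the slate, and red saucer and yellow cup on the cork; both looked seated, level and centred in the final pictures, and no verdict came back.

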